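# Sort the carving tools back into their trays

### The arm

A 6-joint arm with a two-finger parallel gripper is mounted at the origin on the work surface. World frame = base frame: x ahead of the robot, y to its left, z up, the work surface at z = 0. Lengths are in mm, angles in rad, forces in N, time in s.
With the tool pointing down it reaches from about 275 to 750 mm from the base axis. Payload 10.2 kg.
Tool frame: the origin (TCP) lies midway between the tips of the shut fingers; the grasp point (between the pads) lies grasp_offset behind it (grasp_offset is the distance from the TCP to the grasp point, in mm); x points along the fingers, z is the direction in which the jaws open and shut, and the axes are right-handed (so a half turn about x gives the same grasp; the last joint's range is limited). The gripper opens to 85 mm and grips with 20 to 120 N. Pads are 22 mm wide; open, the fingers measure 114 mm over their backs; the gripper's body (76 mm by 85 mm) begins 54 mm behind the grasp point. The pads swing forward as they close: fully open they stand 13 mm farther back than shut.
Start: joints at [-1.343, 0.313, 1.498, -0, 1.331, -0.223], TCP at [228.724, -472.564, 231.294] pointing down, gripper open.
Joint ranges: [-2.94, 2.94], [-0.97, 2.17], [0.19, 2.56], [-1.23, 4.37], [0.02, 3.11], [-2.88, 2.88]. Speed limits (rad/s): [2.39, 2.39, 3.01, 3.14, 3.14, 3.14].

### API

Orientations are given as a unit quaternion [w, x, y, z].
In Python, from rig import sense, capture, calibration, finish_job, grasp_offset gives the robot as it stands.
- The arm moves only by the shell command python3 -m jog 'ROWS' [FORCE]. ROWS is JSON, a list of rows, each an object with "linear": the shift along the tool's x, y, z scaled (see below), a list of three; "rotation": the turn, a rotation vector about the tool's x, y, z scaled (see below), a list of three; "grip": the finger opening in mm, from 0 to 85.4. A call has 1 to 20 rows; each row is the pose to reach, as a shift and turn from the pose measured when the call began, along the tool's axes at that moment; what a row does not reach only later rows make up. The controller multiplies each number of a shift by 0.3 m and each number of a turn by 0.5 rad. A row lasts 1/12 s, in which the tool goes at most 41.7 mm and 7.16 degrees, less where a joint would pass 70% of its speed; a pose out of reach is approached as far as the arm can. A call with a number of a shift or a turn outside -1 to 1 is refused whole. A call with a gripper value outside its range is refused whole. The fingers move at their own pace and stop on an object; FORCE is the grip in N (left out, the last holds). Time passes only in rows, so rows that repeat a pose let the fingers close. It gives the time, the measured TCP pose, the force and the opening at its end, in the units of the state.
- sense(): the state, without advancing time (a new reading comes with each control period).
- capture(name): name is "scene" or "top"; returns (picture, depth): 420x560x3 uint8, red, green, blue; 420x560 float32, mm along the optical axis (not along the pixel's ray), 0 where there is no reading.
- calibration(name): a dict with "intrinsics" (3x3 intrinsics, pixels), "dist" ([k1, k2, p1, p2, k3] as OpenCV has them; the pictures are not rectified), "world_from_camera" (4x4, takes a point from camera to world coordinates). Camera axes: x right, y up, looking along -z (the intrinsics and any distortion apply to the point x, -y, -z); pixel columns grow to the right and rows downward; lengths in mm; the calibration is good to about 2 mm. A picture is of the moment at which its call begins. calibration takes no time and is no camera call.
- finish_job(): hands the job in, once; it reports no verdict.
The state is a dict: "time_s": time; "joints": joint angles; "dq": joint speeds; "tau": joint torques, N m; "eef_pos": TCP position; "ee_rot": TCP orientation; "force": force on the tool from outside, world axes, zero at the start; "wrist_torque": the same for the moment, N m; "grip_width": opening from 0.0 (shut) to 1.0 (fully open).
Only numpy, scipy, OpenCV 4.12 (cv2) and the standard library are available. Lean on these libraries where they do the work, as an engineer would, in place of code of your own. Each camera call takes 0.05 s, during which the arm holds its last target.

### The job

Clear the mask carver's bench: lay the two long gouges side by side in the long plywood tray, the two short palm gouges (with the knob ends) side by side in the short plywood tray, and the whetstone in the narrow grey holder. Everything should end up lying flat on the floor of its tray, lengthwise, wholly between the walls and let go; blades may point either way. Leave the varnish jar and the tape roll where they are.

Things in the scene. Friction and masses are not known exactly. Their poses are not given: they have to be found in the camera images.
- long_gouge_a: Long carving gouge, 190 mm, lying flat: straight light-wood handle, flat-sided, 22 mm wide and high, then a steel blade 12 mm wide, its underside 6 mm above the handle's. 0.11 kg. Origin: underside of the handle at the grip and balance point; x to the blade tip (handle end -60, blade from +50, tip +130 mm), y across, z up. Grip across y. At the start the blade points roughly to the robot.
- long_gouge_b: Other long carving gouge, 190 mm, lying flat: straight light-wood handle, flat-sided, 22 mm wide and high, then a steel blade 12 mm wide, its underside 6 mm above the handle's. 0.11 kg. Origin: underside of the handle at the grip and balance point; x to the blade tip (handle end -60, blade from +50, tip +130 mm), y across, z up. Grip across y. At the start the blade points roughly to the robot.
- palm_gouge_a: Short palm gouge, 119 mm, lying flat: light-wood handle 22 mm wide and high ending in a round knob 36 mm across, then a steel blade 12 mm wide. 0.07 kg. Origin: underside of the handle at the grip point; x to the blade tip (knob end -44, flat sides -8 to +30, tip +75 mm), y across, z up. Grip across y. At the start the blade points roughly away from the robot.
- palm_gouge_b: Other short palm gouge, 119 mm, lying flat: light-wood handle 22 mm wide and high ending in a round knob 36 mm across, then a steel blade 12 mm wide. 0.07 kg. Origin: underside of the handle at the grip point; x to the blade tip (knob end -44, flat sides -8 to +30, tip +75 mm), y across, z up. Grip across y. At the start the blade points roughly towards the robot.
- whetstone: Grey whetstone, a flat slab 130 mm long (x), 46 mm wide (y), 22 mm high, about 0.26 kg. Origin: centre of its underside. Grip it across y. At the start its length points roughly away from the robot.
- long_tray: Long light-coloured plywood tray, 230 mm long (y) by 116 mm (x): room for two long gouges side by side, lying along it. Fixed. Inside 220 mm (y) by 106 mm (x); floor 4 mm above the bench; lips 3 mm above the floor along the long sides, walls 14 mm above it at the two ends. Origin: centre of its underside; y along it (roughly left-right), z up. In any of three places in a far row.
- short_tray: Short light-coloured plywood tray, 155 mm long (y) by 116 mm (x): room for two palm gouges side by side, lying along it. Fixed. Inside 145 mm (y) by 106 mm (x); floor 4 mm above the bench; lips 3 mm above the floor along the long sides, walls 14 mm above it at the two ends. Origin: centre of its underside; y along it (roughly left-right), z up. In any of three places in a far row.
- stone_holder: Narrow grey plastic whetstone holder, 170 mm long (y) by 86 mm (x). Fixed. Inside 160 mm (y) by 76 mm (x); floor 4 mm above the bench; lips 3 mm above the floor along the long sides, walls 14 mm above it at the two ends. Origin: centre of its underside; y along it (roughly left-right), z up. In any of three places in a far row.
- varnish_jar: Bystander: small closed amber glass jar with a dark lid, 48 mm across, 52 mm high, standing loose among the tools. Origin: centre of its underside.
- tape_roll: Bystander: roll of yellow tape lying flat and loose among the tools, 70 mm across, 50 mm hole, 24 mm high. Origin: centre of its underside.

How it is judged:
By the outcome, as a careful person would: the job done as asked, in the order asked, and still so for the second after the job is handed in, with the robot touching nothing.
It also fails if it takes over 104 s, if anything falls off the work surface, if the arm or the gripper's body presses on something with over 40 N, if the wrist force passes 120 N, or if a joint passes its speed limit or range.

## Working session

There is one attempt and no reset: what is moved stays moved. The work goes in short steps, Python scripts to look and compute and a shell command to move; the robot and the scene stay as the last step left them, time stands still between calls to the robot, and variables do not carry over. Pictures are saved under pics/ and viewed, and the job is handed in when it is done.

```bash
ls -la; mkdir -p pics
python3 - <<'E'
from rig import sense,capture,calibration,grasp_offset
import cv2,numpy as np
print(grasp_offset,sense())
for n in("scene","top"):
    im,d=capture(n); cv2.imwrite(f"pics/{n}0.png",im[:,:,::-1]); np.savez(f"pics/{n}0.npz",im=im,d=d)
    c=calibration(n); print(n,c); print(d.min(),d.max(),(d==0).mean())
E
```

```text
total 12
drwxr-xr-x  3 agent agent 4096 Dec  6 00:47 .
drwxr-xr-x 23 root  root  4096 Dec  6 00:47 ..
drwxr-xr-x  2 agent agent 4096 Dec  6 00:47 pics
18.700000000000003 {'time_s': 0.0, 'joints': array([-1.34339576e+00,  3.13444091e-01,  1.49843400e+00, -8.38565245e-06,
        1.33099259e+00, -2.23397298e-01]), 'dq': array([ 6.86948413e-05, -3.40890778e-04,  3.19741011e-04, -3.49085532e-04,
        1.11323842e-03, -3.08396667e-04]), 'tau': array([-1.18155749e-03, -4.12270439e+01, -2.59742814e+01, -2.34038289e-04,
        4.19832679e-03, -9.98106600e-06]), 'eef_pos': array([ 228.66355876, -472.30363069,  230.73925832]), 'ee_rot': array([ 0.5987782 ,  0.37592105,  0.59942255, -0.3752874 ]), 'force': array([-0.82248678,  0.64085618, -0.14192331]), 'wrist_torque': array([-0.00559395, -0.00128496,  0.03061311]), 'grip_width': 0.9983342527276662}
scene {'intrinsics': array([[509.01025348,   0.        , 275.64966441],
       [  0.        , 509.01025348, 202.40548335],
       [  0.        ,   0.        ,   1.        ]]), 'dist': array([-0.17379526,  0.        ,  0.        ,  0.        ,  0.
[... 363 characters left out ...]
000e+00]])}
0.0 3953.8289 0.003928571428571429
top {'intrinsics': array([[512.3359386 ,   0.        , 279.93408988],
       [  0.        , 512.3359386 , 211.33562844],
       [  0.        ,   0.        ,   1.        ]]), 'dist': array([-0.08623029,  0.        ,  0.        ,  0.        ,  0.        ]), 'world_from_camera': array([[-1.53818792e-02,  9.83654124e-01, -1.79410041e-01,
         3.57554634e+02],
       [-9.99768010e-01, -1.78361745e-02, -1.20746629e-02,
         7.67866144e+00],
       [-1.50772808e-02,  1.79182689e-01,  9.83700279e-01,
         1.09325942e+03],
       [ 0.00000000e+00,  0.00000000e+00,  0.00000000e+00,
         1.00000000e+00]])}
0.0 2061.4119 0.004162414965986395
```

View pics/scene0.png

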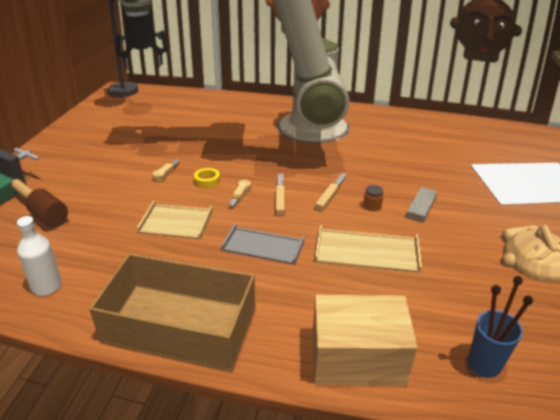

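View pics/top0.png

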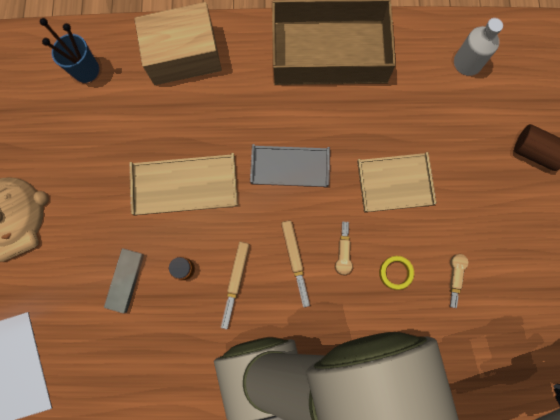

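The top view shows, by pixel:
- **Whetstone and jar:** whetstone (124,281), jar (181,268).
- **Long gouges:** (235,285) and (297,263).
- **Palm gouges:** (345,248) with the blade away from the robot, which is palm_gouge_a, and (459,280), which is palm_gouge_b.
- **Tape:** (397,272).
- **Trays:** long (184,185), grey holder (290,166), short (397,182).

```bash
cat > h.py <<'E'
import numpy as np,cv2
from rig import sense,capture,calibration,grasp_offset
def rays(n,uv):
    c=calibration(n);K=c["intrinsics"];W=c["world_from_camera"]
    p=cv2.undistortPoints(np.float64(uv).reshape(-1,1,2),K,c["dist"]).reshape(-1,2)
    d=np.c_[p[:,0],-p[:,1],-np.ones(len(p))]@W[:3,:3].T
    return W[:3,3],d
def plane(n,uv,z):
    o,d=rays(n,uv); return o+d*((z-o[2])/d[:,2])[:,None]
def tri(uvs,uvt):
    o1,d1=rays("scene",uvs);o2,d2=rays("top",uvt);out=[]
    for a,b in zip(d1,d2):
        a=a/np.linalg.norm(a);b=b/np.linalg.norm(b)
        t=np.linalg.lstsq(np.c_[a,-b],o2-o1,rcond=None)[0]
        p,q=o1+t[0]*a,o2+t[1]*b; out.append(np.r_[(p+q)/2,np.linalg.norm(p-q)])
    return np.array(out)
def proj(n,P):
    c=calibration(n);W=np.linalg.inv(c["world_from_camera"]);P=np.atleast_2d(P)@W[:3,:3].T+W[:3,3]
    P=P*[1,-1,-1]
    return cv2.projectPoints(P,np.zeros(3),np.zeros(3),c["intrinsics"],c["dist"])[0].reshape(-1,2)
E
python3 - <<'E'
import cv2,numpy as np
for n,(x0,y0,x1,y1) in dict(top=(90,120,490,360),scene=(120,140,470,290)).items():
    im=np.load(f"pics/{n}0.npz")["im"]; hsv=cv2.cvtColor(im,cv2.COLOR_RGB2HSV)
    wood=((hsv[...,0]>=13)&(hsv[...,0]<=26)&(hsv[...,1]<190)&(hsv[...,2]>110)).astype(np.uint8)
    grey=((hsv[...,1]<75)&(hsv[...,2]>60)).astype(np.uint8)
    for nm,m in(("wood",wood),("grey",grey)):
        k,l,s,c=cv2.connectedComponentsWithStats(m)
        for i in range(1,k):
            if s[i,4]>25 and x0<c[i,0]<x1 and y0<c[i,1]<y1: print(n,nm,i,s[i],c[i].round(1))
    v=im.copy(); v[wood>0]=(0,255,0); v[grey>0]=(255,0,255)
    cv2.imwrite(f"pics/seg_{n}.png",cv2.resize(v[y0:y1,x0:x1,::-1],None,fx=2,fy=2,interpolation=0))
    cv2.imwrite(f"pics/crop_{n}.png",cv2.resize(im[y0:y1,x0:x1,::-1],None,fx=2,fy=2,interpolation=2))
E
```

```text
top wood 26 [292 147  30   3  34] [306.  148.3]
top wood 27 [ 254  149   72   37 1837] [291.3 167.9]
top wood 29 [327 148   2  22  35] [327.5 158.6]
top wood 31 [ 357  151   80   61 3824] [396.3 181.9]
top wood 32 [ 129  152  109   64 5588] [183.2 184.2]
top wood 77 [281 220  28  87 740] [293.4 253.4]
top wood 84 [335 222  18  53 582] [343.9 253.3]
top wood 98 [221 241  28  88 729] [235.7 275.1]
top wood 99 [104 249  37  64 760] [124. 270.]
top wood 100 [451 253  18  54 525] [458.2 274.3]
top wood 101 [380 255  36  36 184] [400.8 271.4]
top wood 102 [385 261  22  24  91] [394.2 274.8]
top grey 11 [ 250  144   80   43 2997] [289.8 165.6]
top grey 12 [342 222   7  14  95] [344.9 228.3]
top grey 13 [ 104  249   38   64 1301] [122.7 280.4]
top grey 14 [169 258  20  20 323] [178.8 267.4]
top grey 17 [296 275  14  32 220] [302.5 290.7]
top grey 18 [450 292   8  16 103] [453.8 299.6]
top grey 19 [221 297  13  32 221] [227.3 312.7]
scene wood 607 [366 138  16   7  38] [373.3 141.1]
scene wood 717 [354 148  27  12 104] [367.7 153.1]
scene wood 808 [402 154  10   8  30] [405.8 158.2]
scene woo
[... 689 characters left out ...]
0  20  12  53] [462.4 215.7]
scene wood 1502 [238 221  14   6  35] [245.1 223.5]
scene wood 1557 [271 225  12   8  31] [276.  228.9]
scene wood 1600 [ 223  229   80   34 1657] [262.8 244.8]
scene wood 1963 [296 266  16   7  33] [303.8 268. ]
scene wood 2024 [285 273  31  16  97] [303.5 280.8]
scene wood 2027 [440 272   9   8  27] [443.7 275.7]
scene wood 2053 [269 276  15   7  43] [277.2 279. ]
scene grey 52 [278 174   5  11  53] [280. 179.]
scene grey 53 [336 174  10  10  55] [340.4 178.3]
scene grey 58 [367 186  15   9 101] [374.1 189.9]
scene grey 60 [408 188  28  31 516] [421.8 202.9]
scene grey 62 [230 198   7   9  41] [232.9 201.8]
scene grey 66 [ 223  225   81   38 1851] [262.6 244.6]
```

View pics/seg_top.png

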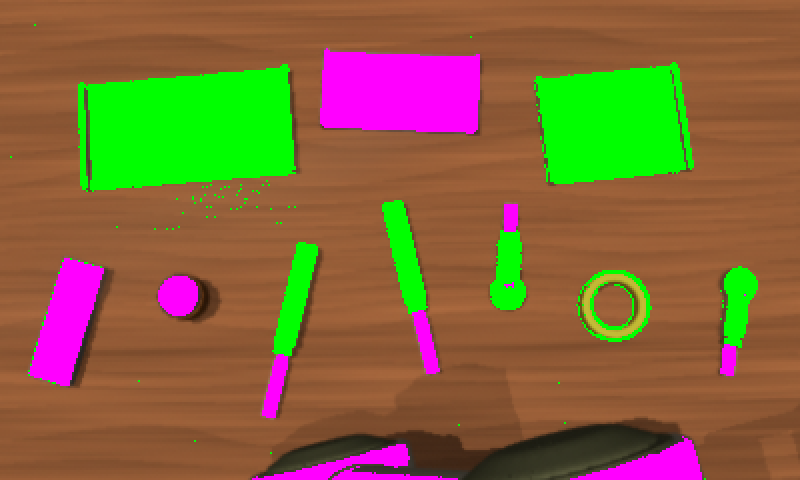

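View pics/seg_scene.png

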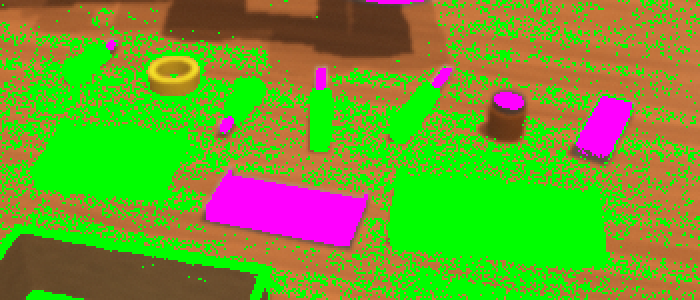

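```bash
python3 - <<'E'
from h import *
T=np.load("pics/top0.npz");S=np.load("pics/scene0.npz")
# depth sanity -> world z on regions
def cloud(n,D,m):
    ys,xs=np.nonzero(m); o,d=rays(n,np.c_[xs,ys]); return o+d*D["d"][ys,xs][:,None]
hsv=cv2.cvtColor(T["im"],cv2.COLOR_RGB2HSV)
wood=((hsv[...,0]>=13)&(hsv[...,0]<=26)&(hsv[...,1]<190)&(hsv[...,2]>110))
grey=((hsv[...,1]<75)&(hsv[...,2]>60))
m=(wood|grey).astype(np.uint8); m=cv2.morphologyEx(m,cv2.MORPH_OPEN,np.ones((3,3),np.uint8))
k,l,s,c=cv2.connectedComponentsWithStats(m)
seeds=dict(stone=(124,281),LA=(235,275),LB=(294,250),PA=(344,255),PB=(459,275),LT=(184,185),H=(290,166),ST=(397,182),jar=(179,267))
for nm,(u,v) in seeds.items():
    r=(l==l[v,u]); P=cloud("top",T,r&(T["d"]>0)); 
    print(nm,"area",r.sum(),"depth z pct",np.percentile(P[:,2],[5,25,50,75,95]).round(1))
    z={'stone':22,'jar':52}.get(nm,22 if nm in('LA','LB','PA','PB') else 7)
    cn=max(cv2.findContours(r.astype(np.uint8),0,1)[0],key=cv2.contourArea).reshape(-1,2)
    W=plane("top",cn,z)[:,:2].astype(np.float32)
    (cx,cy),wh,a=cv2.minAreaRect(W); b=cv2.boxPoints(((cx,cy),wh,a))
    e=max([b[1]-b[0],b[2]-b[1]],key=np.linalg.norm)
    ang=np.arctan2(e[1],e[0])
    print("   rect c",np.round([cx,cy],1),"wh",np.round(wh,1),"axis angle deg",np.degrees(ang).round(1))
    if nm[0]in"LP" and nm!='LT':
        hm=r&~grey; bm=r&grey
        for q,mm,zz in(("handle",hm,22),("blade",bm,14)):
            ys,xs=np.nonzero(mm); Wp=plane("top",np.c_[xs,ys],zz)[:,:2]
            print("   ",q,Wp.mean(0).round(1),"z",np.median(cloud("top",T,mm&(T["d"]>0))[:,2]).round(1))
E
python3 - <<'E'
import sys; sys.path.insert(0,'.')
import cv2,numpy as np
im=np.load("pics/scene0.npz")["im"]
cv2.imwrite("pics/sc_l.png",cv2.resize(im[150:280,125:315,::-1],None,fx=4,fy=4,interpolation=2))
cv2.imwrite("pics/sc_r.png",cv2.resize(im[160:280,265:450,::-1],None,fx=4,fy=4,interpolation=2))
E
```

```text
stone area 1331 depth z pct [18.8 21.2 22.5 23.9 25.9]
   rect c [411.5 354.2] wh [ 47.3 129.5] axis angle deg -16.1
LA area 842 depth z pct [ 1.  15.  20.1 22.5 24.8]
   rect c [400.8 119.9] wh [ 23.3 184.1] axis angle deg -13.7
    handle [432.9 112. ] z 21.5
    blade [342.2 133.7] z 13.5
LB area 853 depth z pct [ 0.5 14.5 19.9 22.5 24.6]
   rect c [443.3  -9.9] wh [184.7  24.4] axis angle deg 12.1
    handle [475.5  -3.1] z 21.3
    blade [385.6 -23.4] z 13.0
PA area 610 depth z pct [ 0.5 16.4 20.7 22.7 24.5]
   rect c [ 472.8 -111.2] wh [ 35.5 109.8] axis angle deg -1.9
    handle [ 455.2 -111.4] z 21.3
    blade [ 509.6 -116.4] z 12.9
PB area 566 depth z pct [10.2 17.8 20.7 22.5 24.9]
   rect c [ 399.5 -351.5] wh [ 34.5 112.1] axis angle deg -6.4
    handle [ 418.6 -351.7] z 21.3
    blade [ 360.8 -340. ] z 13.1
LT area 5397 depth z pct [1.2 3.5 4.9 6.5 9.6]
   rect c [622.2 229.1] wh [123.9 223.6] axis angle deg -86.3
H area 2994 depth z pct [ 1.4  3.5  5.1  6.9 16.2]
   rect c [657.5  -2. ] wh [172.5  87. ] axis angle deg 86.5
ST area 3795 depth z pct [ 1.   3.2  4.8  6.4 16.6]
   rect c [ 617.7 -235.7] wh [121.4 158.8] axis angle deg -85.3
jar area 323 depth z pct [49.2 51.  52.3 53.5 55.2]
   rect c [434.8 229.3] wh [39.4 38.7] axis angle deg 89.3
```

View pics/sc_l.png

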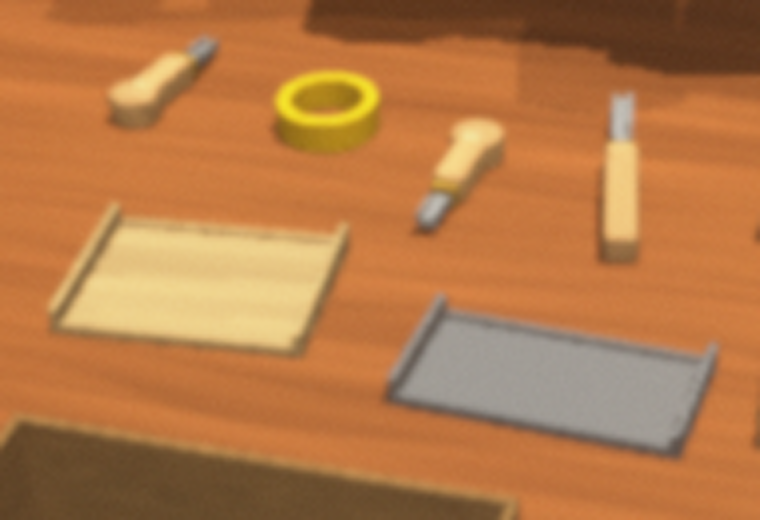

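View pics/sc_r.png

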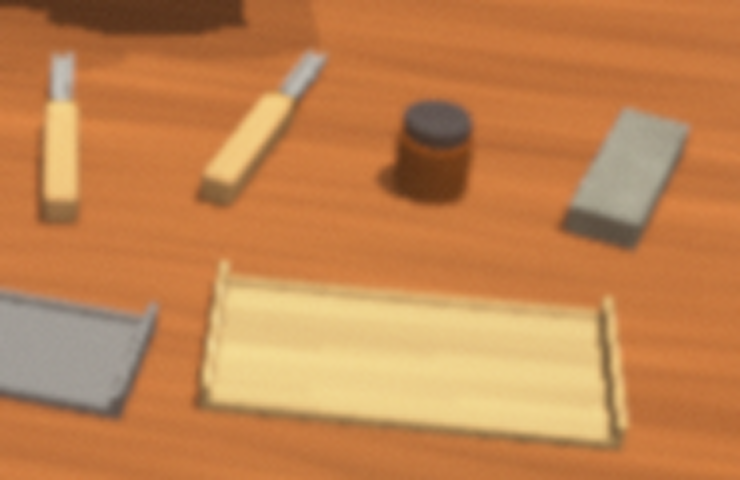

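View pics/crop_top.png

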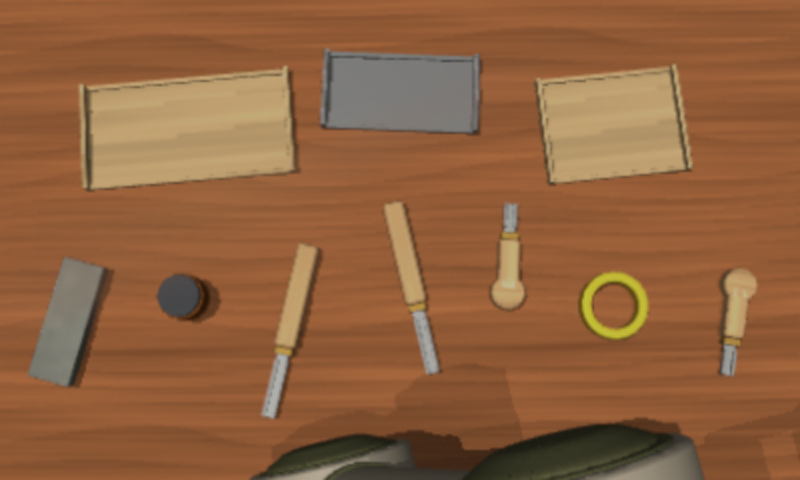

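Run:
```python
from h import *
L=lambda x,y:(125+x/4-.375,150+y/4-.375)
R=lambda x,y:(265+x/4-.375,160+y/4-.375)
T=lambda x,y:(90+x/2-.25,120+y/2-.25)
pts={"st1":(R(628,109),T(70,385)),"st2":(R(686,125),T(30,375)),"st3":(R(573,208),T(104,267)),"st4":(R(634,220),T(67,259)),
"LBj":(R(61,101),T(419,308)),"LBend":(R(58,202),T(395,204)),"LBtip":(R(62,56),T(432,373)),
"LAj":(R(283,94),T(284,350)),"LAend":(R(213,184),T(308,246)),"LAtip":(R(317,55),T(269,416)),
"PAtip":(L(427,228),T(511,204)),"PAkn":(L(479,130),T(508,292)),"PAj":(L(448,180),T(511,234)),
"PBtip":(L(208,42),T(728,374)),"PBkn":(L(132,96),T(741,283)),"PBj":(L(191,60),T(733,340)),
"LT-":(R(224,265),T(295,171)),"LT+":(R(608,298),T(88,188)),
"H-":(L(443,298),T(477,131)),"H+":(L(715,347),T(323,126)),"ST-":(L(115,207),T(690,168)),"ST+":(L(345,228),T(551,182))}
for k,(a,b) in pts.items(): print(k,tri([a],[b])[0].round(1))
# tray outlines by top-crop corner points at given heights
for nm,wallc in dict(LT=[(287,68),(295,172),(82,86),(88,189)],H=[(479,56),(477,132),(327,51),(322,127)],ST=[(675,66),(690,169),(538,80),(551,183)]).items():
    w=plane("top",[T(*p) for p in wallc],18)[:,:2]; print(nm,w.round(1).tolist(),"mean",w.mean(0).round(1))
    for a,b in((0,2),(1,3)):
        v=w[b]-w[a]; print("  long len",np.linalg.norm(v).round(1),"ang",np.degrees(np.arctan2(v[1],v[0])).round(1))
    for a,b in((1,0),(3,2)):
        v=w[b]-w[a]; print("  short",np.linalg.norm(v).round(1),"ang",np.degrees(np.arctan2(v[1],v[0])).round(1))
```

```text
st1 [344.8 350.3  20.3   4.2]
st2 [355.5 390.8  21.    0.5]
st3 [468.3 316.7  18.5   1.7]
st4 [477.1 354.9  21.8   0.5]
LBj [ 4.204e+02 -1.730e+01  1.810e+01  2.000e-01]
LBend [5.313e+02 5.800e+00 1.530e+01 3.000e-01]
LBtip [353.3 -30.6  12.2   1.9]
LAj [379.  124.2  19.4   0.9]
LAend [488.2  97.   14.8   3.4]
LAtip [3.115e+02 1.400e+02 1.320e+01 1.000e-01]
PAtip [ 530.4 -118.2    5.5    1.7]
PAkn [ 4.351e+02 -1.104e+02  2.200e+01  3.000e-01]
PAj [ 495.9 -114.7   20.4    2.7]
PBtip [ 345.5 -340.6   10.8    1.5]
PBkn [ 4.399e+02 -3.583e+02  1.720e+01  3.000e-01]
PBj [ 379.6 -343.    15.3    5.9]
LT- [569.4 113.8  13.1   2.5]
LT+ [554.4 338.2  16.1   2.8]
H- [609.7 -83.5  13.3   1.9]
H+ [6.186e+02 8.250e+01 1.310e+01 6.000e-01]
ST- [ 565.3 -313.8   13.1    1.3]
ST+ [ 552.8 -162.7   12.9    1.6]
LT [[683.4, 120.9], [567.5, 112.1], [668.2, 347.3], [553.0, 336.1]] mean [618.  229.1]
  long len 226.9 ang 93.8
  long len 224.5 ang 93.7
  short 116.3 ang 4.3
  short 115.8 ang 5.5
H [[692.9, -89.0], [607.7, -84.0], [701.8, 77.1], [616.4, 82.9]] mean [654.7  -3.3]
  long len 166.3 ang 86.9
  long len 167.1 ang 87.0
  short 85.3 ang -3.4
  short 85.6 ang -3.9
ST [[678.1, -303.4], [563.1, -311.6], [664.6, -152.3], [550.5, -161.1]] mean [ 614.1 -232.1]
  long len 151.7 ang 95.1
  long len 151.0 ang 94.8
  short 115.3 ang 4.1
  short 114.4 ang 4.4
```

```bash
cat >> h.py <<'E'
from scipy.spatial.transform import Rotation as Ro
def Rq(q): return Ro.from_quat([q[1],q[2],q[3],q[0]])
def state():
    s=sense(); R=Rq(s["ee_rot"]); z=R.apply([0,0,1])
    print("t",round(s["time_s"],2),"p",s["eef_pos"].round(1),"xdir",R.apply([1,0,0]).round(3),"jaw deg",np.degrees(np.arctan2(z[1],z[0])).round(1),"q",s["joints"].round(2),"F",s["force"].round(1),"g",round(s["grip_width"]*85.4,1))
    return s
def go(p,jaw,frm=None):
    """rows numbers from pose frm (pos,jaw deg; default measured) to TCP p with tool down, jaw along jaw deg"""
    def T(j):
        a=np.radians(j); z=np.array([np.cos(a),np.sin(a),0]); x=np.array([0,0,-1.]); return Ro.from_matrix(np.c_[x,np.cross(z,x),z])
    if frm is None:
        s=sense(); p0=s["eef_pos"];R0=Rq(s["ee_rot"]); 
    else: p0=np.array(frm[0],float);R0=T(frm[1])
    R1=T(jaw); l=R0.inv().apply(np.array(p)-p0)/300; r=(R0.inv()*R1).as_rotvec()/.5
    print("to",p,jaw,"lin",l.round(3).tolist(),"rot",r.round(3).tolist(),"dist",np.linalg.norm(np.array(p)-p0).round(0),"deg",np.degrees(np.linalg.norm(r)*.5).round(1));
E
python3 - <<'E'
from h import *
state()
go([428,113,120],76.5); go([428,113,120],76.5-180)
E
```

```text
t 0.1 p [ 228.7 -472.3  230.8] xdir [-0.     0.001 -1.   ] jaw deg -64.2 q [-1.34  0.31  1.5   0.    1.33 -0.22] F [0.3 0.9 0.1] g 85.4
to [428, 113, 120] 76.5 lin [0.371, 1.448, -1.466] rot [-4.91, -0.0, -0.003] dist 628.0 deg 140.7
to [428, 113, 120] -103.5 lin [0.371, 1.448, -1.466] rot [1.373, -0.002, 0.0] dist 628.0 deg 39.3
```

Run:
```python
from h import *
go([350,-230,180],-72); go([470.6,-4.2,80],-77.3,([350,-230,180],-72))
```

```text
to [350, -230, 180] -72 lin [0.17, 0.716, -0.551] rot [0.273, -0.002, -0.0] dist 276.0 deg 7.8
to [470.6, -4.2, 80] -77.3 lin [0.333, 0.615, -0.592] rot [0.185, 0.0, 0.0] dist 275.0 deg 5.3
```

```bash
python3 -m jog '[{"linear":[0.17,0.716,-0.551],"rotation":[0.273,0,0],"grip":45},{"linear":[0.17,0.716,-0.551],"rotation":[0.273,0,0],"grip":45},{"linear":[0.17,0.716,-0.551],"rotation":[0.273,0,0],"grip":45},{"linear":[0.17,0.716,-0.551],"rotation":[0.273,0,0],"grip":45},{"linear":[0.17,0.716,-0.551],"rotation":[0.273,0,0],"grip":45},{"linear":[0.17,0.716,-0.551],"rotation":[0.273,0,0],"grip":45},{"linear":[0.17,0.716,-0.551],"rotation":[0.273,0,0],"grip":45},{"linear":[0.17,0.716,-0.551],"rotation":[0.273,0,0],"grip":45}]' 60
python3 - <<'E'
from h import *
state()
go([470.6,-4.2,80],-77.3)
E
```

```text
time_s: 0.77
eef_pos: [350.8, -225.8, 179.1]
ee_rot: [0.572, 0.415, 0.574, -0.414]
force: [-0.2, -0.4, -0.6]
grip_width: 0.524
t 0.77 p [ 350.8 -225.8  179.1] xdir [-0.001  0.004 -1.   ] jaw deg -71.7 q [-0.86  0.13  1.87  0.    1.14  0.4 ] F [-0.2 -0.4 -0.6] g 44.7
to [470.6, -4.2, 80] -77.3 lin [0.332, 0.611, -0.575] rot [0.194, -0.008, 0.001] dist 271.0 deg 5.6
```

```bash
python3 -m jog '[{"linear":[0.332,0.611,-0.575],"rotation":[0.194,-0.008,0],"grip":45},{"linear":[0.332,0.611,-0.575],"rotation":[0.194,-0.008,0],"grip":45},{"linear":[0.332,0.611,-0.575],"rotation":[0.194,-0.008,0],"grip":45},{"linear":[0.332,0.611,-0.575],"rotation":[0.194,-0.008,0],"grip":45},{"linear":[0.332,0.611,-0.575],"rotation":[0.194,-0.008,0],"grip":45},{"linear":[0.332,0.611,-0.575],"rotation":[0.194,-0.008,0],"grip":45},{"linear":[0.332,0.611,-0.575],"rotation":[0.194,-0.008,0],"grip":45},{"linear":[0.332,0.611,-0.575],"rotation":[0.194,-0.008,0],"grip":45},{"linear":[0.332,0.611,-0.575],"rotation":[0.194,-0.008,0],"grip":45},{"linear":[0.332,0.611,-0.575],"rotation":[0.194,-0.008,0],"grip":45}]' 60
python3 - <<'E'
from h import *
state()
go([470.6,-4.2,6],-77.3)
im,d=capture("top"); cv2.imwrite("pics/t1.png",cv2.resize(im[120:360,200:400,::-1],None,fx=3,fy=3,interpolation=2)[:600])
im,d=capture("scene"); cv2.imwrite("pics/s1.png",cv2.resize(im[100:250,180:400,::-1],None,fx=3,fy=3,interpolation=2)[:600])
E
```

```text
time_s: 1.6
eef_pos: [470.6, -5.0, 80.2]
ee_rot: [0.552, 0.442, 0.552, -0.442]
force: [0.4, 0.2, -0.0]
grip_width: 0.525
t 1.6 p [470.6  -5.   80.2] xdir [-0. -0. -1.] jaw deg -77.3 q [-0.26  0.38  1.84 -0.    0.92  1.09] F [ 0.4  0.2 -0. ] g 44.9
to [470.6, -4.2, 6] -77.3 lin [0.247, 0.001, -0.003] rot [-0.001, 0.001, 0.001] dist 74.0 deg 0.0
```

View pics/s1.png

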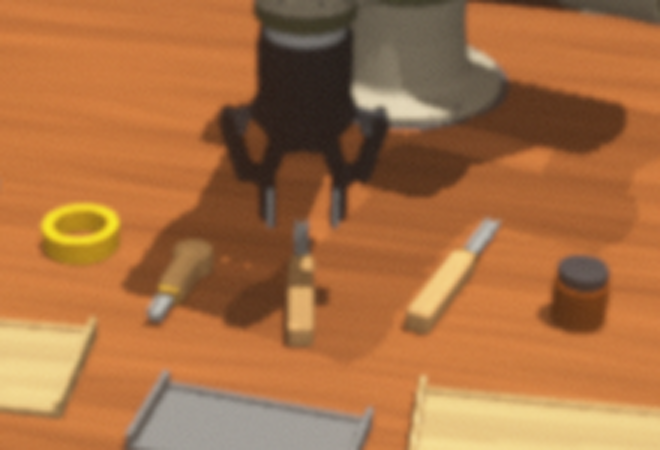

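View pics/t1.png

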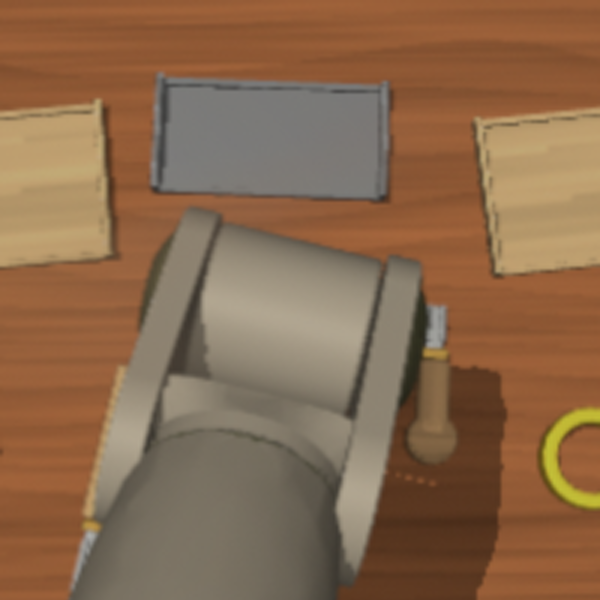

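The scene view shows the fingers at crop (268,222) and (337,222), straddling LB's handle at (300,290).

Run:
```python
from h import *
for p in((268,222),(337,222)):
    o,d=rays("scene",[(180+p[0]/3-.33,100+p[1]/3-.33)]); t=(470.6-o[0])/d[0,0]; print((o+t*d[0]).round(1))
```

```text
[470.6 -34.4  78.8]
[470.6  24.1  86.9]
```

```bash
python3 -m jog '[{"linear":[0.12,0.001,-0.003],"rotation":[0,0,0],"grip":45},{"linear":[0.2,0.001,-0.003],"rotation":[0,0,0],"grip":45},{"linear":[0.25,0.001,-0.003],"rotation":[0,0,0],"grip":45},{"linear":[0.25,0.001,-0.003],"rotation":[0,0,0],"grip":45},{"linear":[0.25,0.001,-0.003],"rotation":[0,0,0],"grip":18},{"linear":[0.25,0.001,-0.003],"rotation":[0,0,0],"grip":18},{"linear":[0.25,0.001,-0.003],"rotation":[0,0,0],"grip":18},{"linear":[0.25,0.001,-0.003],"rotation":[0,0,0],"grip":18},{"linear":[0.25,0.001,-0.003],"rotation":[0,0,0],"grip":18},{"linear":[0.25,0.001,-0.003],"rotation":[0,0,0],"grip":18},{"linear":[0.25,0.001,-0.003],"rotation":[0,0,0],"grip":18},{"linear":[0.25,0.001,-0.003],"rotation":[0,0,0],"grip":18}]' 60
python3 - <<'E'
from h import *
state()
go([470.6,-4.2,110],-77.3)
E
```

```text
time_s: 2.7
eef_pos: [471.6, -5.0, 7.0]
ee_rot: [0.553, 0.442, 0.551, -0.442]
force: [-1.3, -2.0, 7.0]
grip_width: 0.24
t 2.7 p [471.6  -5.    7. ] xdir [ 0.003 -0.002 -1.   ] jaw deg -77.4 q [-0.26  0.52  1.88 -0.    0.74  1.09] F [-1.3 -2.   7. ] g 20.5
to [470.6, -4.2, 110] -77.3 lin [-0.343, -0.002, -0.003] rot [-0.003, 0.004, -0.005] dist 103.0 deg 0.2
```

```bash
python3 -m jog '[{"linear":[-0.1,0,0],"rotation":[0,0,0],"grip":18},{"linear":[-0.24,0,0],"rotation":[0,0,0],"grip":18},{"linear":[-0.34,0,0],"rotation":[0,0,0],"grip":18},{"linear":[-0.34,0,0],"rotation":[0,0,0],"grip":18},{"linear":[-0.34,0,0],"rotation":[0,0,0],"grip":18}]' 60
python3 - <<'E'
from h import *
state()
im,d=capture("scene"); cv2.imwrite("pics/s2.png",cv2.resize(im[100:250,180:400,::-1],None,fx=3,fy=3,interpolation=2)[:600])
go([520,90,120],-52);go([570,180,120],-25,([520,90,120],-52));go([641.5,265.7,90],4,([570,180,120],-25))
E
```

```text
time_s: 3.12
eef_pos: [472.0, -5.0, 110.7]
ee_rot: [0.554, 0.443, 0.549, -0.441]
force: [-0.4, -0.2, -2.6]
grip_width: 0.241
t 3.12 p [472.   -5.  110.7] xdir [ 0.007 -0.003 -1.   ] jaw deg -77.4 q [-0.26  0.33  1.81 -0.    0.99  1.09] F [-0.4 -0.2 -2.6] g 20.6
to [520, 90, 120] -52 lin [-0.036, 0.228, -0.273] rot [-0.887, 0.006, -0.005] dist 107.0 deg 25.4
to [570, 180, 120] -25 lin [0.0, 0.316, -0.134] rot [-0.942, 0.0, 0.0] dist 103.0 deg 27.0
to [641.5, 265.7, 90] 4 lin [0.1, 0.36, 0.095] rot [-1.012, 0.0, 0.0] dist 116.0 deg 29.0
```

View pics/s2.png

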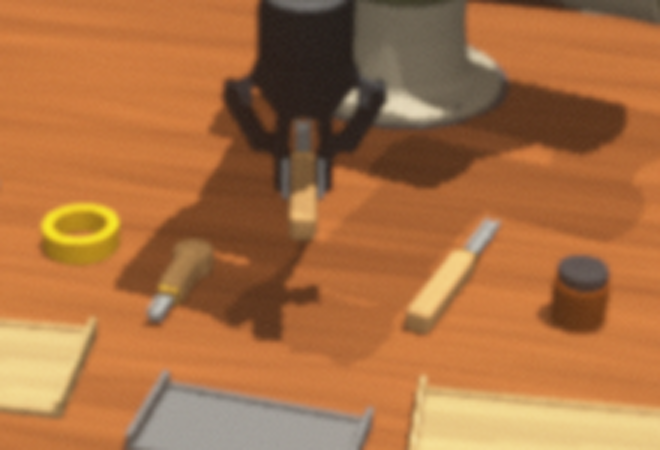

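The gouge is held level in the fingers at crop (303,190).

```bash
python3 -m jog '[{"linear":[-0.036,0.228,-0.273],"rotation":[-0.887,0,0],"grip":18},{"linear":[-0.036,0.228,-0.273],"rotation":[-0.887,0,0],"grip":18},{"linear":[-0.036,0.228,-0.273],"rotation":[-0.887,0,0],"grip":18},{"linear":[-0.036,0.228,-0.273],"rotation":[-0.887,0,0],"grip":18},{"linear":[-0.036,0.228,-0.273],"rotation":[-0.887,0,0],"grip":18}]' ; python3 -m jog '[{"linear":[0,0.316,-0.134],"rotation":[-0.942,0,0],"grip":18},{"linear":[0,0.316,-0.134],"rotation":[-0.942,0,0],"grip":18},{"linear":[0,0.316,-0.134],"rotation":[-0.942,0,0],"grip":18},{"linear":[0,0.316,-0.134],"rotation":[-0.942,0,0],"grip":18},{"linear":[0,0.316,-0.134],"rotation":[-0.942,0,0],"grip":18}]'
python3 - <<'E'
from h import *
state()
go([641.5,265.7,60],4)
E
```

```text
time_s: 3.58
eef_pos: [519.4, 91.1, 118.3]
ee_rot: [0.637, 0.308, 0.636, -0.309]
force: [-0.5, -1.0, -2.0]
grip_width: 0.238
time_s: 4.0
eef_pos: [568.3, 181.5, 116.3]
ee_rot: [0.69, 0.15, 0.692, -0.152]
force: [0.3, -0.4, -1.9]
grip_width: 0.242
t 4.0 p [568.3 181.5 116.3] xdir [-0.002 -0.002 -1.   ] jaw deg -24.6 q [ 0.11  0.58  1.42 -0.    1.15  0.54] F [ 0.3 -0.4 -1.9] g 20.7
to [641.5, 265.7, 60] 4 lin [0.187, 0.357, 0.105] rot [-1.0, -0.004, 0.005] dist 125.0 deg 28.6
```

```bash
python3 -m jog '[{"linear":[0.18,0.357,0.105],"rotation":[-1,0,0],"grip":18},{"linear":[0.18,0.357,0.105],"rotation":[-1,0,0],"grip":18},{"linear":[0.18,0.357,0.105],"rotation":[-1,0,0],"grip":18},{"linear":[0.18,0.357,0.105],"rotation":[-1,0,0],"grip":18},{"linear":[0.18,0.357,0.105],"rotation":[-1,0,0],"grip":18},{"linear":[0.18,0.357,0.105],"rotation":[-1,0,0],"grip":18},{"linear":[0.18,0.357,0.105],"rotation":[-1,0,0],"grip":18}]'
python3 - <<'E'
from h import *
state()
go([641.5,265.7,12],4)
im,d=capture("top"); cv2.imwrite("pics/t3.png",cv2.resize(im[120:320,100:300,::-1],None,fx=3,fy=3,interpolation=2)[:600])
im,d=capture("scene"); cv2.imwrite("pics/s3.png",cv2.resize(im[120:290,230:450,::-1],None,fx=3,fy=3,interpolation=2)[:600])
E
```

```text
time_s: 4.58
eef_pos: [641.6, 264.3, 63.2]
ee_rot: [0.706, -0.023, 0.707, 0.021]
force: [-0.4, 0.0, -0.3]
grip_width: 0.24
t 4.58 p [641.6 264.3  63.2] xdir [-0.001 -0.002 -1.   ] jaw deg 3.6 q [ 0.22  0.84  1.09 -0.    1.21  0.16] F [-0.4  0.  -0.3] g 20.5
to [641.5, 265.7, 12] 4 lin [0.17, 0.005, 0.0] rot [-0.014, -0.003, 0.004] dist 51.0 deg 0.4
```

View pics/s3.png

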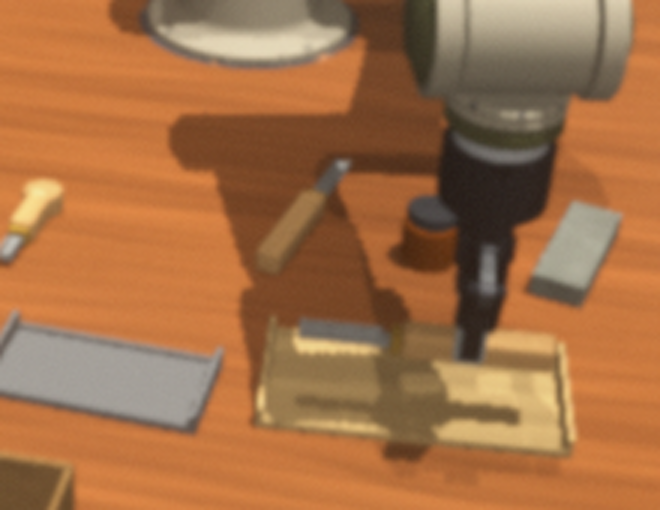

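View pics/t3.png

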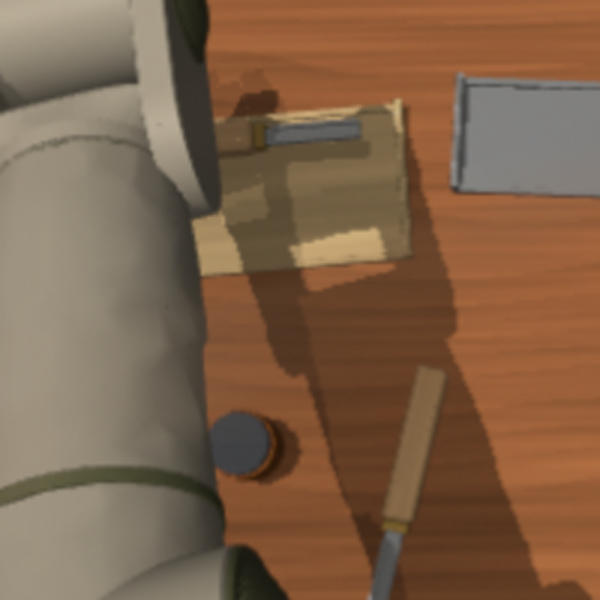

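```bash
python3 - <<'E'
from h import *
print(plane("top",[(100+360/3-.33,120+129/3-.33)],63).round(1))
E
python3 -m jog '[{"linear":[0.09,0.005,0],"rotation":[-0.014,0,0],"grip":18},{"linear":[0.14,0.005,0],"rotation":[-0.014,0,0],"grip":18},{"linear":[0.165,0.005,0],"rotation":[-0.014,0,0],"grip":18},{"linear":[0.17,0.005,0],"rotation":[-0.014,0,0],"grip":18},{"linear":[0.17,0.005,0],"rotation":[-0.014,0,0],"grip":18},{"linear":[0.17,0.005,0],"rotation":[-0.014,0,0],"grip":18}]'
python3 - <<'E'
from h import *
state()
E
```

```text
[[651.  144.6  63. ]]
time_s: 5.18
eef_pos: [642.2, 266.0, 14.1]
ee_rot: [0.707, -0.026, 0.706, 0.025]
force: [-0.2, -0.7, -0.9]
grip_width: 0.242
t 5.18 p [642.2 266.   14.1] xdir [ 0.001 -0.001 -1.   ] jaw deg 4.1 q [ 0.23  0.9   1.12 -0.    1.13  0.15] F [-0.2 -0.7 -0.9] g 20.6
```

```bash
python3 -m jog '[{"linear":[0.005,-0.023,0],"rotation":[0,0,0],"grip":18},{"linear":[0.01,-0.023,0],"rotation":[0,0,0],"grip":18},{"linear":[0.012,-0.023,0],"rotation":[0,0,0],"grip":18},{"linear":[0.012,-0.023,0],"rotation":[0,0,0],"grip":18},{"linear":[0.012,-0.023,0],"rotation":[0,0,0],"grip":28},{"linear":[0.012,-0.023,0],"rotation":[0,0,0],"grip":32},{"linear":[0.012,-0.023,0],"rotation":[0,0,0],"grip":32},{"linear":[0.012,-0.023,0],"rotation":[0,0,0],"grip":32}]'
python3 - <<'E'
from h import *
state()
E
python3 -m jog '[{"linear":[-0.1,0,0],"rotation":[0,0,0],"grip":32},{"linear":[-0.24,0,0],"rotation":[0,0,0],"grip":32},{"linear":[-0.36,0,0],"rotation":[0,0,0],"grip":45},{"linear":[-0.36,0,0],"rotation":[0,0,0],"grip":45},{"linear":[-0.36,0,0],"rotation":[0,0,0],"grip":45}]'
python3 - <<'E'
from h import *
state()
go([580,210,120],30); go([500,150,120],54,([580,210,120],30)); go([434,112,70],76.5,([500,150,120],54))
E
```

```text
time_s: 5.85
eef_pos: [642.7, 259.3, 10.5]
ee_rot: [0.707, -0.026, 0.706, 0.025]
force: [0.4, -0.1, -0.4]
grip_width: 0.371
t 5.85 p [642.7 259.3  10.5] xdir [ 0.002 -0.001 -1.   ] jaw deg 4.1 q [ 0.22  0.9   1.13 -0.    1.12  0.14] F [ 0.4 -0.1 -0.4] g 31.6
time_s: 6.27
eef_pos: [643.4, 259.8, 121.1]
ee_rot: [0.709, -0.025, 0.704, 0.025]
force: [0.6, 0.3, -0.5]
grip_width: 0.524
t 6.27 p [643.4 259.8 121.1] xdir [ 0.006 -0.    -1.   ] jaw deg 4.1 q [ 0.22  0.78  1.05 -0.    1.31  0.14] F [ 0.6  0.3 -0.5] g 44.8
to [580, 210, 120] 30 lin [0.002, -0.15, -0.223] rot [-0.904, 0.012, 0.004] dist 81.0 deg 25.9
to [500, 150, 120] 54 lin [0.0, -0.04, -0.331] rot [-0.838, 0.0, 0.0] dist 100.0 deg 24.0
to [434, 112, 70] 76.5 lin [0.167, 0.104, -0.232] rot [-0.785, 0.0, 0.0] dist 91.0 deg 22.5
```

```bash
python3 -m jog '[{"linear":[0,-0.15,-0.223],"rotation":[-0.904,0.01,0],"grip":45},{"linear":[0,-0.15,-0.223],"rotation":[-0.904,0.01,0],"grip":45},{"linear":[0,-0.15,-0.223],"rotation":[-0.904,0.01,0],"grip":45},{"linear":[0,-0.15,-0.223],"rotation":[-0.904,0.01,0],"grip":45},{"linear":[0,-0.15,-0.223],"rotation":[-0.904,0.01,0],"grip":45}]'; python3 -m jog '[{"linear":[0,-0.04,-0.331],"rotation":[-0.838,0,0],"grip":45},{"linear":[0,-0.04,-0.331],"rotation":[-0.838,0,0],"grip":45},{"linear":[0,-0.04,-0.331],"rotation":[-0.838,0,0],"grip":45},{"linear":[0,-0.04,-0.331],"rotation":[-0.838,0,0],"grip":45},{"linear":[0,-0.04,-0.331],"rotation":[-0.838,0,0],"grip":45}]'; python3 -m jog '[{"linear":[0.167,0.104,-0.232],"rotation":[-0.785,0,0],"grip":45},{"linear":[0.167,0.104,-0.232],"rotation":[-0.785,0,0],"grip":45},{"linear":[0.167,0.104,-0.232],"rotation":[-0.785,0,0],"grip":45},{"linear":[0.167,0.104,-0.232],"rotation":[-0.785,0,0],"grip":45},{"linear":[0.167,0.104,-0.232],"rotation":[-0.785,0,0],"grip":45},{"linear":[0.167,0.104,-0.232],"rotation":[-0.785,0,0],"grip":45}]'
python3 - <<'E'
from h import *
state()
go([434,112,6],76.5)
im,d=capture("top"); cv2.imwrite("pics/t4.png",cv2.resize(im[120:320,100:300,::-1],None,fx=3,fy=3,interpolation=2)[:600])
im,d=capture("scene"); cv2.imwrite("pics/s4.png",cv2.resize(im[120:290,230:450,::-1],None,fx=3,fy=3,interpolation=2)[:600])
E
```

```text
time_s: 6.68
eef_pos: [579.1, 209.8, 119.5]
ee_rot: [0.682, -0.184, 0.683, 0.183]
force: [0.4, -0.6, 0.1]
grip_width: 0.529
time_s: 7.1
eef_pos: [498.7, 149.2, 119.2]
ee_rot: [0.629, -0.322, 0.631, 0.321]
force: [0.8, -0.4, 0.8]
grip_width: 0.527
time_s: 7.6
eef_pos: [434.4, 111.5, 70.0]
ee_rot: [0.556, -0.437, 0.556, 0.436]
force: [0.8, 0.4, -0.4]
grip_width: 0.531
t 7.6 p [434.4 111.5  70. ] xdir [ 0.001 -0.002 -1.   ] jaw deg 76.3 q [-0.01  0.36  1.91 -0.    0.87 -1.34] F [ 0.8  0.4 -0.4] g 45.3
to [434, 112, 6] 76.5 lin [0.213, 0.002, 0.002] rot [-0.008, -0.003, 0.002] dist 64.0 deg 0.3
```

View pics/s4.png

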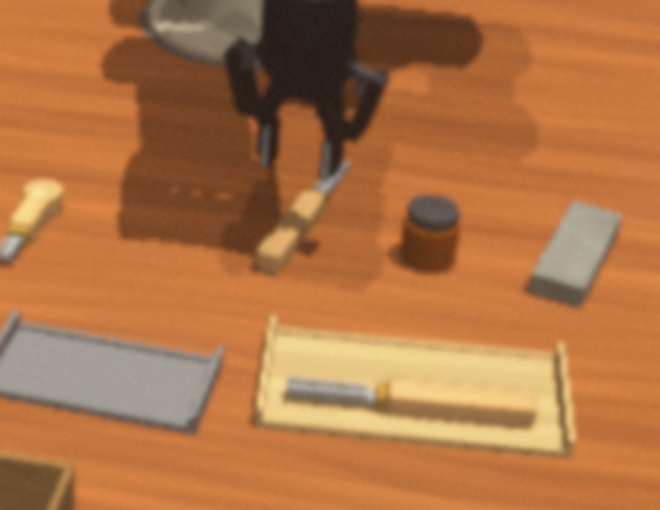

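View pics/t4.png

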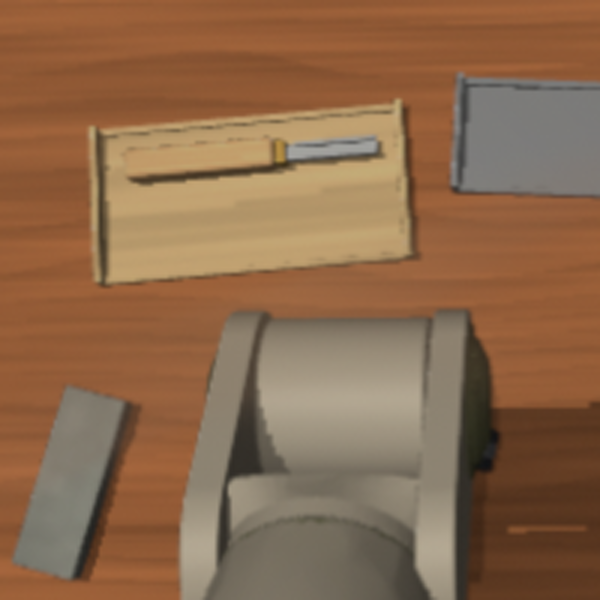

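LB lies straight in the long tray, at top crop (125–380, 150) with clear margins all round. Next I grasp LA.

```bash
python3 -m jog '[{"linear":[0.1,0.002,0.002],"rotation":[0,0,0],"grip":45},{"linear":[0.17,0.002,0.002],"rotation":[0,0,0],"grip":45},{"linear":[0.213,0.002,0.002],"rotation":[0,0,0],"grip":45},{"linear":[0.213,0.002,0.002],"rotation":[0,0,0],"grip":45},{"linear":[0.213,0.002,0.002],"rotation":[0,0,0],"grip":45},{"linear":[0.213,0.002,0.002],"rotation":[0,0,0],"grip":18},{"linear":[0.213,0.002,0.002],"rotation":[0,0,0],"grip":18},{"linear":[0.213,0.002,0.002],"rotation":[0,0,0],"grip":18},{"linear":[0.213,0.002,0.002],"rotation":[0,0,0],"grip":18},{"linear":[0.213,0.002,0.002],"rotation":[0,0,0],"grip":18},{"linear":[0.213,0.002,0.002],"rotation":[0,0,0],"grip":18},{"linear":[0.213,0.002,0.002],"rotation":[0,0,0],"grip":18},{"linear":[0.213,0.002,0.002],"rotation":[0,0,0],"grip":18}]' 60; python3 -m jog '[{"linear":[-0.1,0,0],"rotation":[0,0,0],"grip":18},{"linear":[-0.24,0,0],"rotation":[0,0,0],"grip":18},{"linear":[-0.34,0,0],"rotation":[0,0,0],"grip":18},{"linear":[-0.34,0,0],"rotation":[0,0,0],"grip":18},{"linear":[-0.34,0,0],"rotation":[0,0,0],"grip":18}]' 60
python3 - <<'E'
from h import *
state()
go([490,150,115],53);go([550,180,115],29,([490,150,115],53));go([594.5,192.3,60],4,([550,180,115],29))
im,d=capture("scene"); cv2.imwrite("pics/s5.png",cv2.resize(im[120:290,230:450,::-1],None,fx=3,fy=3,interpolation=2)[:600])
E
```

```text
time_s: 8.78
eef_pos: [434.5, 112.1, 7.3]
ee_rot: [0.556, -0.438, 0.555, 0.436]
force: [-0.6, -0.4, 5.4]
grip_width: 0.235
time_s: 9.2
eef_pos: [435.0, 112.4, 110.9]
ee_rot: [0.557, -0.439, 0.554, 0.435]
force: [-0.2, -0.1, -0.8]
grip_width: 0.238
t 9.2 p [435.  112.4 110.9] xdir [ 0.007 -0.002 -1.   ] jaw deg 76.4 q [-0.01  0.29  1.88 -0.    0.97 -1.34] F [-0.2 -0.1 -0.8] g 20.4
to [490, 150, 115] 53 lin [-0.012, -0.149, 0.165] rot [0.816, 0.003, 0.015] dist 67.0 deg 23.4
to [550, 180, 115] 29 lin [0.0, -0.1, 0.2] rot [0.838, 0.0, 0.0] dist 67.0 deg 24.0
to [594.5, 192.3, 60] 4 lin [0.183, -0.036, 0.15] rot [0.873, 0.0, 0.0] dist 72.0 deg 25.0
```

View pics/s5.png

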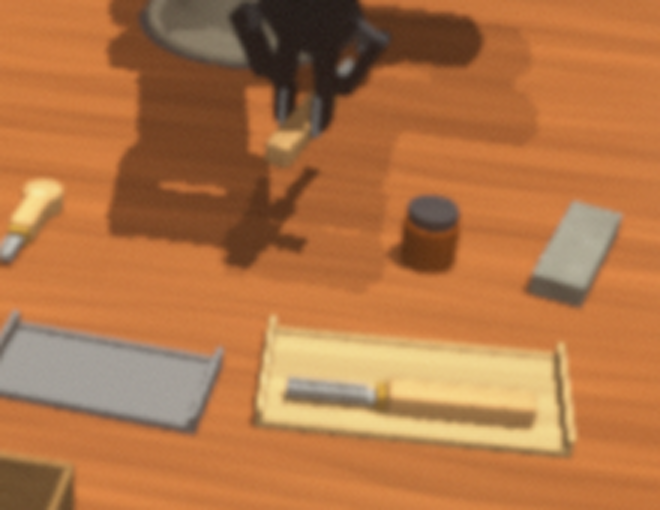

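```bash
python3 -m jog '[{"linear":[-0.012,-0.149,0.165],"rotation":[0.816,0,0.01],"grip":18},{"linear":[-0.012,-0.149,0.165],"rotation":[0.816,0,0.01],"grip":18},{"linear":[-0.012,-0.149,0.165],"rotation":[0.816,0,0.01],"grip":18},{"linear":[-0.012,-0.149,0.165],"rotation":[0.816,0,0.01],"grip":18},{"linear":[-0.012,-0.149,0.165],"rotation":[0.816,0,0.01],"grip":18}]'; python3 -m jog '[{"linear":[0,-0.1,0.2],"rotation":[0.838,0,0],"grip":18},{"linear":[0,-0.1,0.2],"rotation":[0.838,0,0],"grip":18},{"linear":[0,-0.1,0.2],"rotation":[0.838,0,0],"grip":18},{"linear":[0,-0.1,0.2],"rotation":[0.838,0,0],"grip":18},{"linear":[0,-0.1,0.2],"rotation":[0.838,0,0],"grip":18}]'; python3 -m jog '[{"linear":[0.183,-0.036,0.15],"rotation":[0.873,0,0],"grip":18},{"linear":[0.183,-0.036,0.15],"rotation":[0.873,0,0],"grip":18},{"linear":[0.183,-0.036,0.15],"rotation":[0.873,0,0],"grip":18},{"linear":[0.183,-0.036,0.15],"rotation":[0.873,0,0],"grip":18},{"linear":[0.183,-0.036,0.15],"rotation":[0.873,0,0],"grip":18},{"linear":[0.183,-0.036,0.15],"rotation":[0.873,0,0],"grip":18},{"linear":[0.183,-0.036,0.15],"rotation":[0.873,0,0],"grip":18}]'
python3 - <<'E'
from h import *
state()
go([594.5,192.3,10.5],4)
im,d=capture("top"); cv2.imwrite("pics/t6.png",cv2.resize(im[120:320,100:300,::-1],None,fx=3,fy=3,interpolation=2)[:600])
im,d=capture("scene"); cv2.imwrite("pics/s6.png",cv2.resize(im[120:290,230:450,::-1],None,fx=3,fy=3,interpolation=2)[:600])
E
```

```text
time_s: 9.67
eef_pos: [488.4, 150.1, 111.4]
ee_rot: [0.632, -0.314, 0.634, 0.316]
force: [-0.0, 0.4, -1.4]
grip_width: 0.244
time_s: 10.08
eef_pos: [548.0, 179.8, 109.7]
ee_rot: [0.682, -0.176, 0.687, 0.177]
force: [-0.2, 0.5, -2.1]
grip_width: 0.243
time_s: 10.67
eef_pos: [592.0, 191.9, 54.5]
ee_rot: [0.704, -0.025, 0.709, 0.025]
force: [0.4, 0.2, -1.2]
grip_width: 0.235
t 10.67 p [592.  191.9  54.5] xdir [-0.007 -0.    -1.   ] jaw deg 4.1 q [0.13 0.7  1.37 0.   1.07 0.05] F [ 0.4  0.2 -1.2] g 20.1
to [594.5, 192.3, 10.5] 4 lin [0.147, 0.001, 0.009] rot [0.003, -0.014, -0.0] dist 44.0 deg 0.4
```

View pics/s6.png

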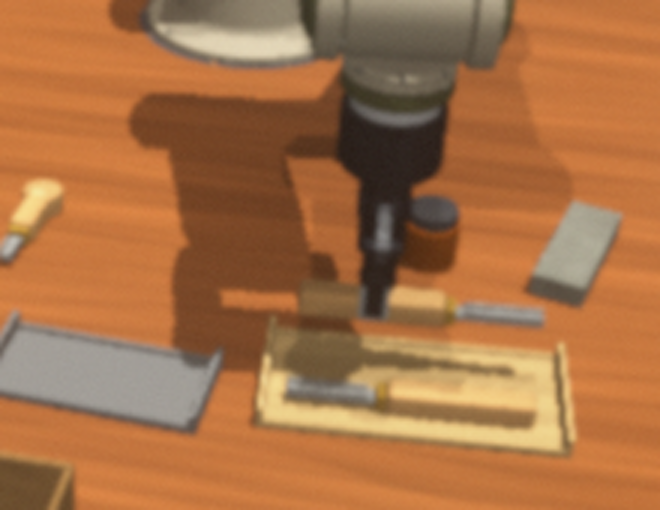

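View pics/t6.png

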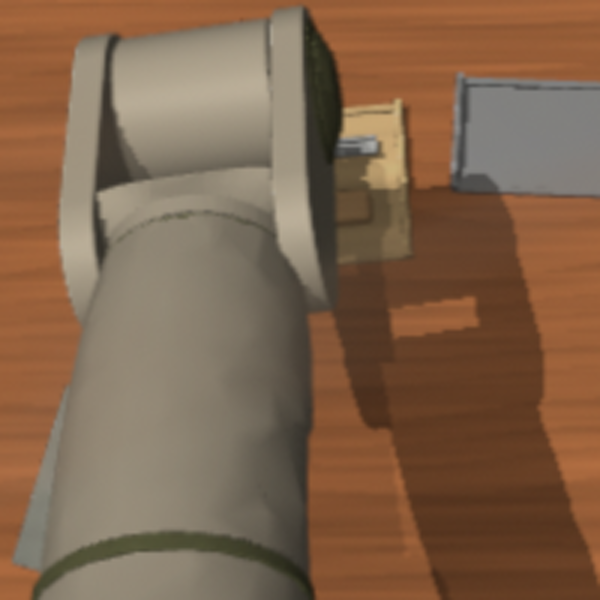

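```bash
python3 - <<'E'
from h import *
print(plane("top",[(100+372/3-.33,120+206/3-.33)],69).round(1), plane("scene",[(230+545/3-.33,120+318/3-.33)],58).round(1))
E
python3 -m jog '[{"linear":[0.08,0.001,0.009],"rotation":[0,-0.01,0],"grip":18},{"linear":[0.12,0.001,0.009],"rotation":[0,-0.01,0],"grip":18},{"linear":[0.14,0.001,0.009],"rotation":[0,-0.01,0],"grip":18},{"linear":[0.147,0.001,0.009],"rotation":[0,-0.01,0],"grip":18},{"linear":[0.147,0.001,0.009],"rotation":[0,-0.01,0],"grip":18},{"linear":[0.147,0.001,0.009],"rotation":[0,-0.01,0],"grip":18}]'
python3 - <<'E'
from h import *
state()
E
```

```text
[[594.5 135.1  69. ]] [[582.4 321.1  58. ]]
time_s: 11.27
eef_pos: [594.2, 192.4, 11.3]
ee_rot: [0.706, -0.025, 0.708, 0.025]
force: [-4.4, -1.0, 5.8]
grip_width: 0.239
t 11.27 p [594.2 192.4  11.3] xdir [-0.002 -0.    -1.   ] jaw deg 4.1 q [0.13 0.76 1.39 0.   0.99 0.06] F [-4.4 -1.   5.8] g 20.4
```

```bash
python3 -m jog '[{"linear":[0,0,0],"rotation":[0,0,0],"grip":28},{"linear":[0,0,0],"rotation":[0,0,0],"grip":32},{"linear":[0,0,0],"rotation":[0,0,0],"grip":32},{"linear":[0,0,0],"rotation":[0,0,0],"grip":32}]'; python3 -m jog '[{"linear":[-0.1,0,0],"rotation":[0,0,0],"grip":32},{"linear":[-0.24,0,0],"rotation":[0,0,0],"grip":32},{"linear":[-0.36,0,0],"rotation":[0,0,0],"grip":45},{"linear":[-0.36,0,0],"rotation":[0,0,0],"grip":45},{"linear":[-0.36,0,0],"rotation":[0,0,0],"grip":45}]'
python3 - <<'E'
from h import *
state()
go([550,90,120],31); go([505,-15,120],58,([550,90,120],31)); go([465,-112.5,70],85.5,([505,-15,120],58))
E
```

```text
time_s: 11.6
eef_pos: [594.3, 192.5, 11.3]
ee_rot: [0.706, -0.025, 0.707, 0.025]
force: [0.4, -0.4, 0.0]
grip_width: 0.375
time_s: 12.02
eef_pos: [595.5, 192.6, 121.5]
ee_rot: [0.707, -0.025, 0.706, 0.025]
force: [-1.3, -0.4, 0.1]
grip_width: 0.528
t 12.02 p [595.5 192.6 121.5] xdir [ 0.002  0.    -1.   ] jaw deg 4.1 q [0.13 0.63 1.31 0.   1.2  0.05] F [-1.3 -0.4  0.1] g 45.1
to [550, 90, 120] 31 lin [0.004, -0.33, -0.176] rot [-0.94, 0.005, 0.001] dist 112.0 deg 26.9
to [505, -15, 120] 58 lin [0.0, -0.223, -0.309] rot [-0.942, 0.0, 0.0] dist 114.0 deg 27.0
to [465, -112.5, 70] 85.5 lin [0.167, -0.059, -0.346] rot [-0.96, 0.0, 0.0] dist 117.0 deg 27.5
```

```bash
python3 -m jog '[{"linear":[0,-0.33,-0.176],"rotation":[-0.94,0,0],"grip":45},{"linear":[0,-0.33,-0.176],"rotation":[-0.94,0,0],"grip":45},{"linear":[0,-0.33,-0.176],"rotation":[-0.94,0,0],"grip":45},{"linear":[0,-0.33,-0.176],"rotation":[-0.94,0,0],"grip":45},{"linear":[0,-0.33,-0.176],"rotation":[-0.94,0,0],"grip":45}]'; python3 -m jog '[{"linear":[0,-0.223,-0.309],"rotation":[-0.942,0,0],"grip":45},{"linear":[0,-0.223,-0.309],"rotation":[-0.942,0,0],"grip":45},{"linear":[0,-0.223,-0.309],"rotation":[-0.942,0,0],"grip":45},{"linear":[0,-0.223,-0.309],"rotation":[-0.942,0,0],"grip":45},{"linear":[0,-0.223,-0.309],"rotation":[-0.942,0,0],"grip":45}]'; python3 -m jog '[{"linear":[0.167,-0.059,-0.346],"rotation":[-0.96,0,0],"grip":45},{"linear":[0.167,-0.059,-0.346],"rotation":[-0.96,0,0],"grip":45},{"linear":[0.167,-0.059,-0.346],"rotation":[-0.96,0,0],"grip":45},{"linear":[0.167,-0.059,-0.346],"rotation":[-0.96,0,0],"grip":45},{"linear":[0.167,-0.059,-0.346],"rotation":[-0.96,0,0],"grip":45},{"linear":[0.167,-0.059,-0.346],"rotation":[-0.96,0,0],"grip":45},{"linear":[0.167,-0.059,-0.346],"rotation":[-0.96,0,0],"grip":45},{"linear":[0.167,-0.059,-0.346],"rotation":[-0.96,0,0],"grip":45}]'
python3 - <<'E'
from h import *
state()
go([465,-112.5,6],85.5)
im,d=capture("top"); cv2.imwrite("pics/t7.png",cv2.resize(im[120:320,120:400,::-1],None,fx=2.5,fy=2.5,interpolation=2)[:600])
im,d=capture("scene"); cv2.imwrite("pics/s7.png",cv2.resize(im[110:280,200:430,::-1],None,fx=3,fy=3,interpolation=2)[:600])
E
```

```text
time_s: 12.43
eef_pos: [549.1, 88.9, 120.3]
ee_rot: [0.681, -0.189, 0.681, 0.19]
force: [-0.2, -0.6, 0.3]
grip_width: 0.529
time_s: 12.85
eef_pos: [503.8, -17.1, 119.5]
ee_rot: [0.618, -0.342, 0.619, 0.343]
force: [0.7, 0.5, -0.3]
grip_width: 0.522
time_s: 13.52
eef_pos: [464.5, -113.4, 69.7]
ee_rot: [0.52, -0.479, 0.52, 0.48]
force: [0.7, 0.1, 0.7]
grip_width: 0.53
t 13.52 p [ 464.5 -113.4   69.7] xdir [-0.     0.001 -1.   ] jaw deg 85.4 q [-0.49  0.42  1.83  0.    0.9  -1.98] F [0.7 0.1 0.7] g 45.3
to [465, -112.5, 6] 85.5 lin [0.212, -0.002, 0.003] rot [-0.003, 0.001, -0.001] dist 64.0 deg 0.1
```

View pics/s7.png

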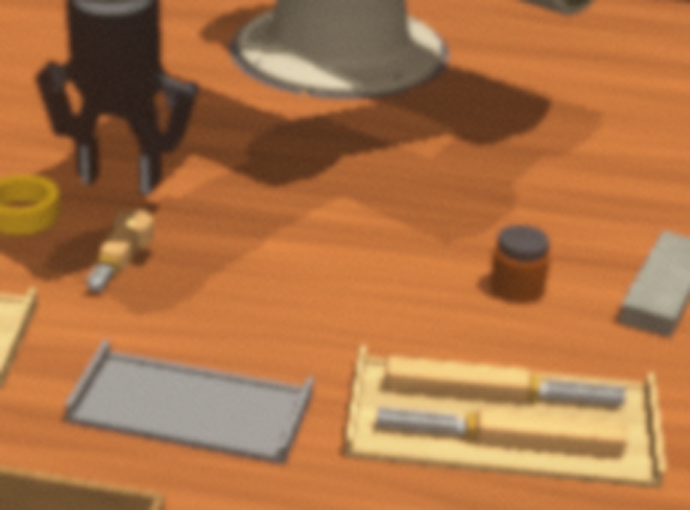

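View pics/t7.png

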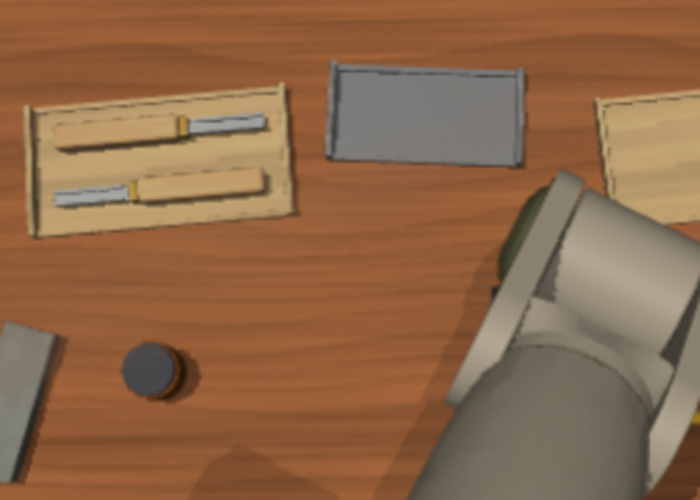

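Both long gouges now lie in the long tray, at top crop (160,130) and (160,187), clear of each other. Before grasping PA, I check where the grip point projects.

Run:
```python
from h import *
def c(p): return ((proj("scene",[p])[0]-[200,110])*3).round(0)
for p in([465,-112.5,22],[457,-112,22],[465,-135,70],[465,-90,70]): print(p,c(p), ((proj("top",[p])[0]-[90,120])*2).round(0))
```

```text
[465, -112.5, 22] [121. 234.] [508. 263.]
[457, -112, 22] [124. 229.] [508. 271.]
[465, -135, 70] [ 94. 183.] [536. 258.]
[465, -90, 70] [145. 189.] [491. 258.]
```

```bash
python3 -m jog '[{"linear":[0.1,-0.002,0.003],"rotation":[0,0,0],"grip":45},{"linear":[0.17,-0.002,0.003],"rotation":[0,0,0],"grip":45},{"linear":[0.212,-0.002,0.003],"rotation":[0,0,0],"grip":45},{"linear":[0.212,-0.002,0.003],"rotation":[0,0,0],"grip":45},{"linear":[0.212,-0.002,0.003],"rotation":[0,0,0],"grip":45},{"linear":[0.212,-0.002,0.003],"rotation":[0,0,0],"grip":18},{"linear":[0.212,-0.002,0.003],"rotation":[0,0,0],"grip":18},{"linear":[0.212,-0.002,0.003],"rotation":[0,0,0],"grip":18},{"linear":[0.212,-0.002,0.003],"rotation":[0,0,0],"grip":18},{"linear":[0.212,-0.002,0.003],"rotation":[0,0,0],"grip":18},{"linear":[0.212,-0.002,0.003],"rotation":[0,0,0],"grip":18},{"linear":[0.212,-0.002,0.003],"rotation":[0,0,0],"grip":18},{"linear":[0.212,-0.002,0.003],"rotation":[0,0,0],"grip":18}]' 60; python3 -m jog '[{"linear":[-0.1,0,0],"rotation":[0,0,0],"grip":18},{"linear":[-0.24,0,0],"rotation":[0,0,0],"grip":18},{"linear":[-0.34,0,0],"rotation":[0,0,0],"grip":18},{"linear":[-0.34,0,0],"rotation":[0,0,0],"grip":18},{"linear":[-0.34,0,0],"rotation":[0,0,0],"grip":18}]' 60
python3 - <<'E'
from h import *
state()
im,d=capture("scene"); cv2.imwrite("pics/s8.png",cv2.resize(im[110:280,100:330,::-1],None,fx=3,fy=3,interpolation=2)[:600])
E
```

```text
time_s: 14.7
eef_pos: [465.7, -113.1, 7.4]
ee_rot: [0.52, -0.48, 0.519, 0.479]
force: [-0.9, 1.0, 6.8]
grip_width: 0.24
time_s: 15.12
eef_pos: [466.2, -113.4, 111.1]
ee_rot: [0.52, -0.482, 0.519, 0.478]
force: [-0.5, -0.6, -1.1]
grip_width: 0.24
t 15.12 p [ 466.2 -113.4  111.1] xdir [ 0.005 -0.002 -1.   ] jaw deg 85.5 q [-0.48  0.35  1.79  0.    0.99 -1.98] F [-0.5 -0.6 -1.1] g 20.5
```

View pics/s8.png

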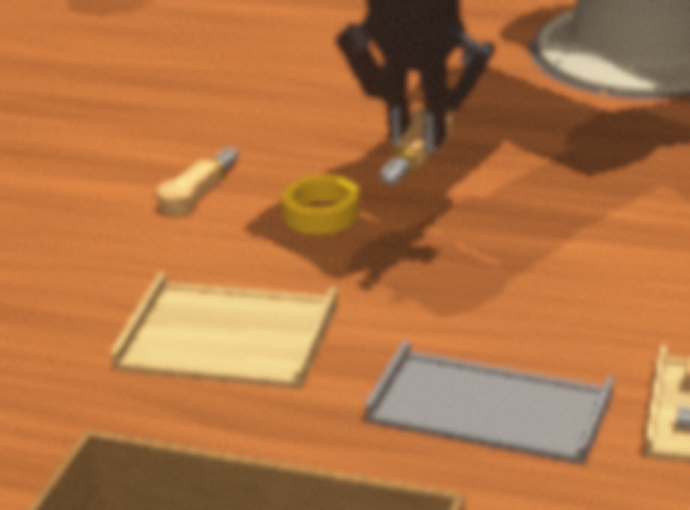

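Run:
```python
from h import *
go([525,-150,115],58.5);go([580,-190,115],31.5,([525,-150,115],58.5));go([639.3,-222.5,65],4.5,([580,-190,115],31.5))
```

```text
to [525, -150, 115] 58.5 lin [-0.018, -0.208, -0.107] rot [0.941, 0.0, 0.005] dist 70.0 deg 27.0
to [580, -190, 115] 31.5 lin [0.0, -0.226, -0.018] rot [0.942, 0.0, 0.0] dist 68.0 deg 27.0
to [639.3, -222.5, 65] 4.5 lin [0.167, -0.196, 0.112] rot [0.942, 0.0, 0.0] dist 84.0 deg 27.0
```

```bash
python3 -m jog '[{"linear":[-0.02,-0.208,-0.107],"rotation":[0.941,0,0],"grip":18},{"linear":[-0.02,-0.208,-0.107],"rotation":[0.941,0,0],"grip":18},{"linear":[-0.02,-0.208,-0.107],"rotation":[0.941,0,0],"grip":18},{"linear":[-0.02,-0.208,-0.107],"rotation":[0.941,0,0],"grip":18},{"linear":[-0.02,-0.208,-0.107],"rotation":[0.941,0,0],"grip":18}]'; python3 -m jog '[{"linear":[-0.01,-0.226,-0.018],"rotation":[0.942,0,0],"grip":18},{"linear":[-0.01,-0.226,-0.018],"rotation":[0.942,0,0],"grip":18},{"linear":[-0.01,-0.226,-0.018],"rotation":[0.942,0,0],"grip":18},{"linear":[-0.01,-0.226,-0.018],"rotation":[0.942,0,0],"grip":18},{"linear":[-0.01,-0.226,-0.018],"rotation":[0.942,0,0],"grip":18}]'; python3 -m jog '[{"linear":[0.15,-0.196,0.112],"rotation":[0.942,0,0],"grip":18},{"linear":[0.15,-0.196,0.112],"rotation":[0.942,0,0],"grip":18},{"linear":[0.15,-0.196,0.112],"rotation":[0.942,0,0],"grip":18},{"linear":[0.15,-0.196,0.112],"rotation":[0.942,0,0],"grip":18},{"linear":[0.15,-0.196,0.112],"rotation":[0.942,0,0],"grip":18},{"linear":[0.15,-0.196,0.112],"rotation":[0.942,0,0],"grip":18},{"linear":[0.15,-0.196,0.112],"rotation":[0.942,0,0],"grip":18},{"linear":[0.15,-0.196,0.112],"rotation":[0.942,0,0],"grip":18}]'
python3 - <<'E'
from h import *
state()
go([639.3,-222.5,10.5],4.5)
im,d=capture("top"); cv2.imwrite("pics/t9.png",cv2.resize(im[120:320,300:500,::-1],None,fx=3,fy=3,interpolation=2)[:600])
im,d=capture("scene"); cv2.imwrite("pics/s9.png",cv2.resize(im[110:280,100:330,::-1],None,fx=3,fy=3,interpolation=2)[:600])
E
```

```text
time_s: 15.58
eef_pos: [524.4, -149.7, 113.8]
ee_rot: [0.618, -0.344, 0.618, 0.345]
force: [-0.2, 0.5, -0.6]
grip_width: 0.239
time_s: 16.0
eef_pos: [578.7, -189.7, 115.2]
ee_rot: [0.68, -0.19, 0.682, 0.192]
force: [0.2, 0.8, 0.1]
grip_width: 0.238
time_s: 16.67
eef_pos: [637.8, -222.3, 70.5]
ee_rot: [0.706, -0.027, 0.707, 0.028]
force: [-0.6, -0.4, -0.4]
grip_width: 0.241
t 16.67 p [ 637.8 -222.3   70.5] xdir [-0.002  0.002 -1.   ] jaw deg 4.5 q [-0.51  0.79  1.16  0.    1.19 -0.59] F [-0.6 -0.4 -0.4] g 20.5
to [639.3, -222.5, 10.5] 4.5 lin [0.2, -0.002, 0.005] rot [-0.0, -0.004, -0.004] dist 60.0 deg 0.2
```

View pics/s9.png

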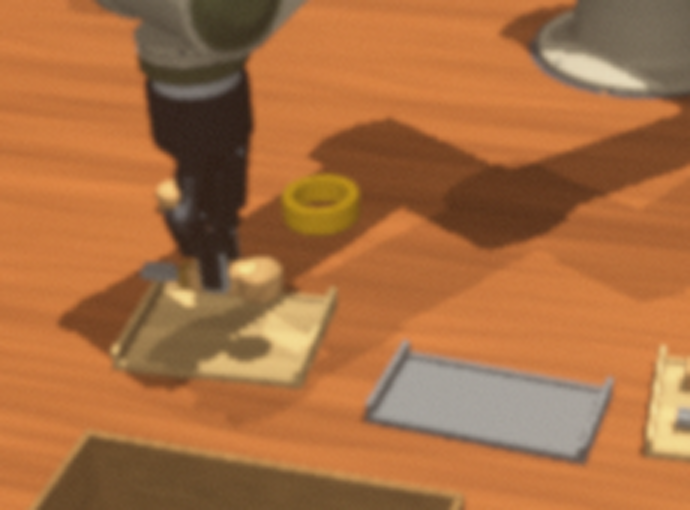

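View pics/t9.png

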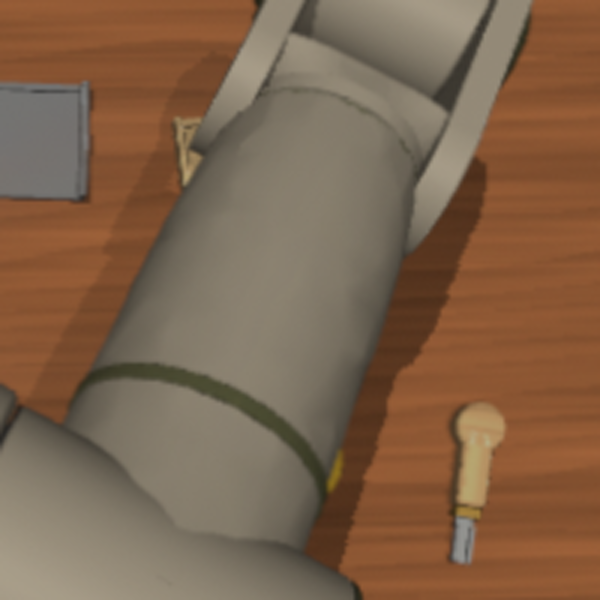

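```bash
python3 - <<'E'
from h import *
for p,x in(((141,270),645),((285,276),633)):
    o,d=rays("scene",[(100+p[0]/3-.33,110+p[1]/3-.33)]); t=(x-o[0])/d[0,0]; print((o+t*d[0]).round(1))
E
python3 -m jog '[{"linear":[0.09,-0.002,0.005],"rotation":[0,0,0],"grip":18},{"linear":[0.15,-0.002,0.005],"rotation":[0,0,0],"grip":18},{"linear":[0.185,-0.002,0.005],"rotation":[0,0,0],"grip":18},{"linear":[0.2,-0.002,0.005],"rotation":[0,0,0],"grip":18},{"linear":[0.2,-0.002,0.005],"rotation":[0,0,0],"grip":18},{"linear":[0.2,-0.002,0.005],"rotation":[0,0,0],"grip":18}]'
python3 - <<'E'
from h import *
state()
E
```

```text
[ 645.  -287.    73.7]
[ 633.  -170.6   78.5]
time_s: 17.27
eef_pos: [639.4, -222.8, 11.5]
ee_rot: [0.706, -0.027, 0.707, 0.028]
force: [-1.4, 1.5, 5.1]
grip_width: 0.238
t 17.27 p [ 639.4 -222.8   11.5] xdir [-0.002  0.002 -1.   ] jaw deg 4.5 q [-0.51  0.86  1.19  0.    1.09 -0.59] F [-1.4  1.5  5.1] g 20.3
```

```bash
python3 -m jog '[{"linear":[0,0,0],"rotation":[0,0,0],"grip":28},{"linear":[0,0,0],"rotation":[0,0,0],"grip":32},{"linear":[0,0,0],"rotation":[0,0,0],"grip":32},{"linear":[0,0,0],"rotation":[0,0,0],"grip":32}]'; python3 -m jog '[{"linear":[-0.1,0,0],"rotation":[0,0,0],"grip":32},{"linear":[-0.24,0,0],"rotation":[0,0,0],"grip":32},{"linear":[-0.36,0,0],"rotation":[0,0,0],"grip":45},{"linear":[-0.36,0,0],"rotation":[0,0,0],"grip":45},{"linear":[-0.36,0,0],"rotation":[0,0,0],"grip":45}]'
python3 - <<'E'
from h import *
state()
go([560,-270,120],29.5); go([480,-315,120],54.5,([560,-270,120],29.5)); go([407,-350,70],79.5,([480,-315,120],54.5))
def c(p): return ((proj("top",[p])[0]-[300,120])*3).round(0)
print(c([407,-350,22]))
E
```

```text
time_s: 17.6
eef_pos: [639.5, -222.8, 11.5]
ee_rot: [0.706, -0.027, 0.707, 0.028]
force: [-0.4, 1.1, -0.2]
grip_width: 0.376
time_s: 18.02
eef_pos: [640.5, -223.4, 121.9]
ee_rot: [0.707, -0.028, 0.706, 0.027]
force: [-0.5, 0.6, -0.6]
grip_width: 0.522
t 18.02 p [ 640.5 -223.4  121.9] xdir [ 0.002 -0.001 -1.   ] jaw deg 4.5 q [-0.51  0.74  1.11  0.    1.29 -0.59] F [-0.5  0.6 -0.6] g 44.6
to [560, -270, 120] 29.5 lin [0.006, -0.134, -0.28] rot [-0.874, 0.004, 0.003] dist 93.0 deg 25.0
to [480, -315, 120] 54.5 lin [0.0, 0.001, -0.306] rot [-0.873, 0.0, 0.0] dist 92.0 deg 25.0
to [407, -350, 70] 79.5 lin [0.167, 0.13, -0.236] rot [-0.873, 0.0, 0.0] dist 95.0 deg 25.0
[475. 470.]
```

The grip point projects to crop (475,470), which is on PB's flat sides between the knob (480,425) and the ferrule (467,512).

```bash
python3 -m jog '[{"linear":[0,-0.134,-0.28],"rotation":[-0.874,0,0],"grip":45},{"linear":[0,-0.134,-0.28],"rotation":[-0.874,0,0],"grip":45},{"linear":[0,-0.134,-0.28],"rotation":[-0.874,0,0],"grip":45},{"linear":[0,-0.134,-0.28],"rotation":[-0.874,0,0],"grip":45},{"linear":[0,-0.134,-0.28],"rotation":[-0.874,0,0],"grip":45}]'; python3 -m jog '[{"linear":[0,0.001,-0.306],"rotation":[-0.873,0,0],"grip":45},{"linear":[0,0.001,-0.306],"rotation":[-0.873,0,0],"grip":45},{"linear":[0,0.001,-0.306],"rotation":[-0.873,0,0],"grip":45},{"linear":[0,0.001,-0.306],"rotation":[-0.873,0,0],"grip":45},{"linear":[0,0.001,-0.306],"rotation":[-0.873,0,0],"grip":45}]'; python3 -m jog '[{"linear":[0.167,0.13,-0.236],"rotation":[-0.873,0,0],"grip":45},{"linear":[0.167,0.13,-0.236],"rotation":[-0.873,0,0],"grip":45},{"linear":[0.167,0.13,-0.236],"rotation":[-0.873,0,0],"grip":45},{"linear":[0.167,0.13,-0.236],"rotation":[-0.873,0,0],"grip":45},{"linear":[0.167,0.13,-0.236],"rotation":[-0.873,0,0],"grip":45},{"linear":[0.167,0.13,-0.236],"rotation":[-0.873,0,0],"grip":45},{"linear":[0.167,0.13,-0.236],"rotation":[-0.873,0,0],"grip":45}]'
python3 - <<'E'
from h import *
state()
go([407,-350,6],79.5)
im,d=capture("top"); cv2.imwrite("pics/t10.png",cv2.resize(im[120:320,300:500,::-1],None,fx=3,fy=3,interpolation=2)[:600])
im,d=capture("scene"); cv2.imwrite("pics/s10.png",cv2.resize(im[110:280,100:330,::-1],None,fx=3,fy=3,interpolation=2)[:600])
E
```

```text
time_s: 18.43
eef_pos: [558.8, -270.3, 120.4]
ee_rot: [0.684, -0.18, 0.683, 0.18]
force: [-0.1, 0.6, -0.3]
grip_width: 0.528
time_s: 18.85
eef_pos: [478.3, -315.4, 119.5]
ee_rot: [0.629, -0.323, 0.628, 0.325]
force: [-0.7, 0.4, 0.7]
grip_width: 0.522
time_s: 19.43
eef_pos: [406.2, -350.0, 69.4]
ee_rot: [0.544, -0.451, 0.544, 0.452]
force: [0.4, -0.0, 0.3]
grip_width: 0.524
t 19.43 p [ 406.2 -350.    69.4] xdir [-0.     0.002 -1.   ] jaw deg 79.4 q [-0.93  0.52  1.65  0.    0.97 -2.32] F [ 0.4 -0.   0.3] g 44.8
to [407, -350, 6] 79.5 lin [0.211, -0.003, 0.0] rot [-0.004, 0.003, -0.001] dist 63.0 deg 0.1
```

View pics/s10.png

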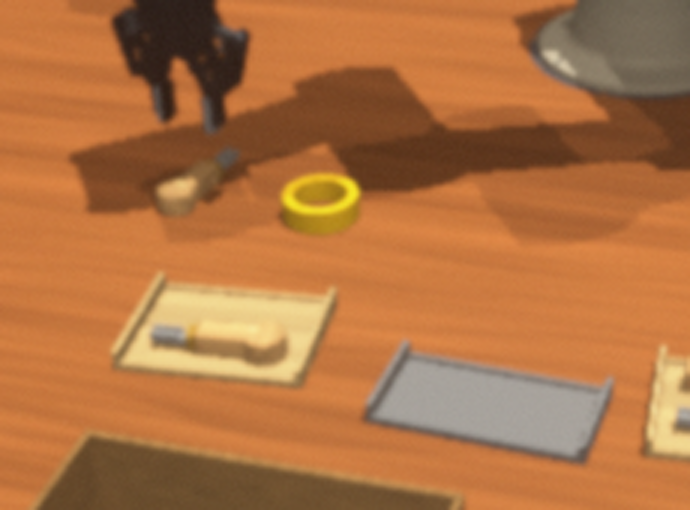

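View pics/t10.png

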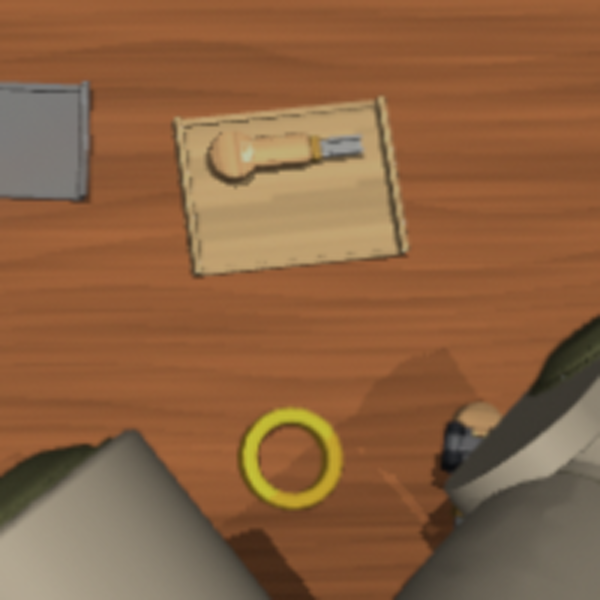

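PA lies in the short tray at top crop (210–360, 150). Next I grasp PB.

```bash
python3 -m jog '[{"linear":[0.1,-0.003,0],"rotation":[0,0,0],"grip":45},{"linear":[0.17,-0.003,0],"rotation":[0,0,0],"grip":45},{"linear":[0.21,-0.003,0],"rotation":[0,0,0],"grip":45},{"linear":[0.21,-0.003,0],"rotation":[0,0,0],"grip":45},{"linear":[0.21,-0.003,0],"rotation":[0,0,0],"grip":45},{"linear":[0.21,-0.003,0],"rotation":[0,0,0],"grip":18},{"linear":[0.21,-0.003,0],"rotation":[0,0,0],"grip":18},{"linear":[0.21,-0.003,0],"rotation":[0,0,0],"grip":18},{"linear":[0.21,-0.003,0],"rotation":[0,0,0],"grip":18},{"linear":[0.21,-0.003,0],"rotation":[0,0,0],"grip":18},{"linear":[0.21,-0.003,0],"rotation":[0,0,0],"grip":18},{"linear":[0.21,-0.003,0],"rotation":[0,0,0],"grip":18},{"linear":[0.21,-0.003,0],"rotation":[0,0,0],"grip":18}]' 60; python3 -m jog '[{"linear":[-0.1,0,0],"rotation":[0,0,0],"grip":18},{"linear":[-0.24,0,0],"rotation":[0,0,0],"grip":18},{"linear":[-0.34,0,0],"rotation":[0,0,0],"grip":18},{"linear":[-0.34,0,0],"rotation":[0,0,0],"grip":18},{"linear":[-0.34,0,0],"rotation":[0,0,0],"grip":18}]' 60
python3 - <<'E'
from h import *
state()
im,d=capture("scene"); cv2.imwrite("pics/s11.png",cv2.resize(im[90:260,100:330,::-1],None,fx=3,fy=3,interpolation=2)[:600])
go([470,-315,115],54.5);go([530,-280,115],29.5,([470,-315,115],54.5));go([588.7,-241.5,68],4.5,([530,-280,115],29.5))
E
```

```text
time_s: 20.62
eef_pos: [407.5, -350.8, 7.9]
ee_rot: [0.544, -0.452, 0.544, 0.451]
force: [-0.4, 0.7, 6.9]
grip_width: 0.241
time_s: 21.03
eef_pos: [407.9, -351.3, 111.7]
ee_rot: [0.544, -0.454, 0.544, 0.45]
force: [-0.3, -0.4, -0.7]
grip_width: 0.241
t 21.03 p [ 407.9 -351.3  111.7] xdir [ 0.004 -0.004 -1.   ] jaw deg 79.4 q [-0.93  0.46  1.62  0.    1.06 -2.32] F [-0.3 -0.4 -0.7] g 20.6
to [470, -315, 115] 54.5 lin [-0.016, -0.184, 0.155] rot [0.871, -0.001, 0.005] dist 72.0 deg 24.9
to [530, -280, 115] 29.5 lin [0.0, -0.095, 0.211] rot [0.873, 0.0, 0.0] dist 69.0 deg 25.0
to [588.7, -241.5, 68] 4.5 lin [0.157, 0.015, 0.233] rot [0.873, 0.0, 0.0] dist 84.0 deg 25.0
```

View pics/s11.png

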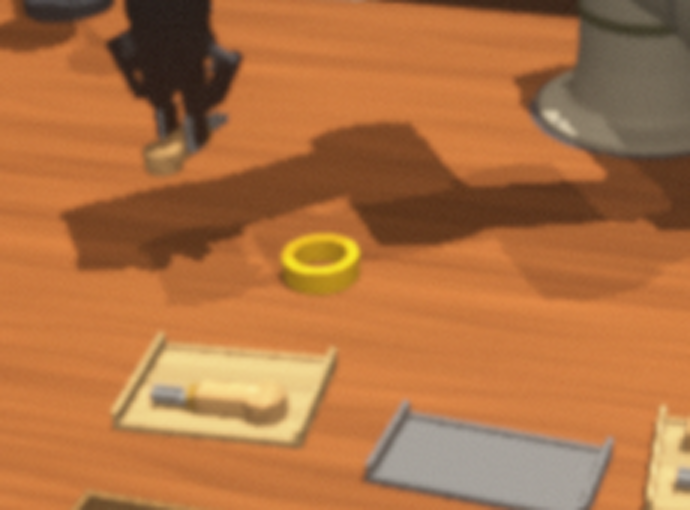

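```bash
python3 -m jog '[{"linear":[-0.02,-0.184,0.155],"rotation":[0.871,0,0],"grip":18},{"linear":[-0.02,-0.184,0.155],"rotation":[0.871,0,0],"grip":18},{"linear":[-0.02,-0.184,0.155],"rotation":[0.871,0,0],"grip":18},{"linear":[-0.02,-0.184,0.155],"rotation":[0.871,0,0],"grip":18},{"linear":[-0.02,-0.184,0.155],"rotation":[0.871,0,0],"grip":18}]'; python3 -m jog '[{"linear":[-0.01,-0.095,0.211],"rotation":[0.873,0,0],"grip":18},{"linear":[-0.01,-0.095,0.211],"rotation":[0.873,0,0],"grip":18},{"linear":[-0.01,-0.095,0.211],"rotation":[0.873,0,0],"grip":18},{"linear":[-0.01,-0.095,0.211],"rotation":[0.873,0,0],"grip":18},{"linear":[-0.01,-0.095,0.211],"rotation":[0.873,0,0],"grip":18}]'; python3 -m jog '[{"linear":[0.14,0.015,0.233],"rotation":[0.873,0,0],"grip":18},{"linear":[0.14,0.015,0.233],"rotation":[0.873,0,0],"grip":18},{"linear":[0.14,0.015,0.233],"rotation":[0.873,0,0],"grip":18},{"linear":[0.14,0.015,0.233],"rotation":[0.873,0,0],"grip":18},{"linear":[0.14,0.015,0.233],"rotation":[0.873,0,0],"grip":18},{"linear":[0.14,0.015,0.233],"rotation":[0.873,0,0],"grip":18},{"linear":[0.14,0.015,0.233],"rotation":[0.873,0,0],"grip":18},{"linear":[0.14,0.015,0.233],"rotation":[0.873,0,0],"grip":18}]'
python3 - <<'E'
from h import *
state()
go([588.7,-241.5,10.5],4.5)
im,d=capture("scene"); cv2.imwrite("pics/s12.png",cv2.resize(im[110:280,100:330,::-1],None,fx=3,fy=3,interpolation=2)[:600])
E
```

```text
time_s: 21.5
eef_pos: [469.9, -314.1, 114.5]
ee_rot: [0.629, -0.323, 0.629, 0.323]
force: [-0.3, 0.1, -0.5]
grip_width: 0.24
time_s: 21.92
eef_pos: [529.6, -278.8, 116.2]
ee_rot: [0.684, -0.178, 0.684, 0.18]
force: [1.0, 0.4, -0.3]
grip_width: 0.236
time_s: 22.58
eef_pos: [587.9, -240.9, 74.3]
ee_rot: [0.706, -0.027, 0.707, 0.029]
force: [-0.0, 0.5, -0.6]
grip_width: 0.24
t 22.58 p [ 587.9 -240.9   74.3] xdir [-0.002  0.002 -1.   ] jaw deg 4.5 q [-0.57  0.7   1.31  0.    1.13 -0.65] F [-0.   0.5 -0.6] g 20.5
to [588.7, -241.5, 10.5] 4.5 lin [0.213, -0.003, 0.003] rot [-0.0, -0.003, -0.005] dist 64.0 deg 0.2
```

View pics/s12.png

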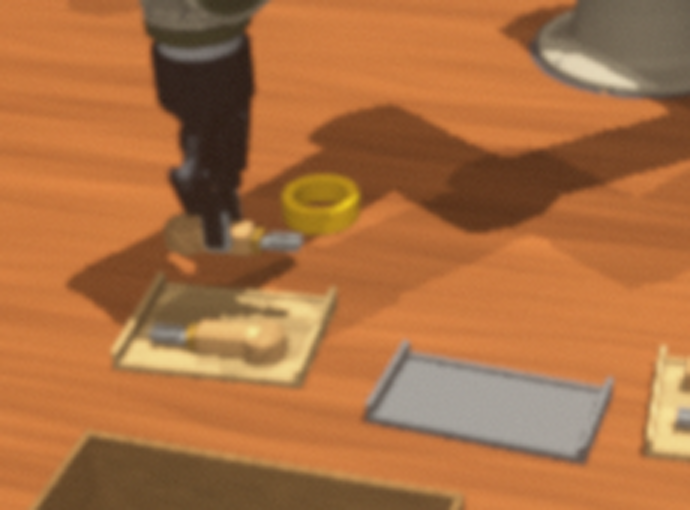

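```bash
python3 - <<'E'
from h import *
for p,x in(((302,241),583),((167,232),592)):
    o,d=rays("scene",[(100+p[0]/3-.33,110+p[1]/3-.33)]); t=(x-o[0])/d[0,0]; print((o+t*d[0]).round(1))
E
python3 -m jog '[{"linear":[0.09,-0.003,0.003],"rotation":[0,0,0],"grip":18},{"linear":[0.15,-0.003,0.003],"rotation":[0,0,0],"grip":18},{"linear":[0.195,-0.003,0.003],"rotation":[0,0,0],"grip":18},{"linear":[0.21,-0.003,0.003],"rotation":[0,0,0],"grip":18},{"linear":[0.213,-0.003,0.003],"rotation":[0,0,0],"grip":18},{"linear":[0.213,-0.003,0.003],"rotation":[0,0,0],"grip":18}]'
python3 - <<'E'
from h import *
state()
E
```

```text
[ 583.  -175.1   78.8]
[ 592.  -288.4   76.3]
time_s: 23.13
eef_pos: [588.5, -241.6, 11.8]
ee_rot: [0.706, -0.027, 0.707, 0.029]
force: [-2.9, 1.6, 7.2]
grip_width: 0.24
t 23.13 p [ 588.5 -241.6   11.8] xdir [-0.003  0.002 -1.   ] jaw deg 4.5 q [-0.57  0.79  1.35  0.    1.01 -0.65] F [-2.9  1.6  7.2] g 20.5
```

```bash
python3 -m jog '[{"linear":[0,0,0],"rotation":[0,0,0],"grip":28},{"linear":[0,0,0],"rotation":[0,0,0],"grip":32},{"linear":[0,0,0],"rotation":[0,0,0],"grip":32},{"linear":[0,0,0],"rotation":[0,0,0],"grip":32}]'; python3 -m jog '[{"linear":[-0.1,0,0],"rotation":[0,0,0],"grip":32},{"linear":[-0.24,0,0],"rotation":[0,0,0],"grip":32},{"linear":[-0.38,0,0],"rotation":[0,0,0],"grip":70},{"linear":[-0.4,0,0],"rotation":[0,0,0],"grip":70},{"linear":[-0.4,0,0],"rotation":[0,0,0],"grip":70}]'
python3 - <<'E'
from h import *
state()
go([550,-50,130],28); go([500,140,130],52,([550,-50,130],28)); go([411.5,354.2,90],74,([500,140,130],52))
E
```

```text
time_s: 23.47
eef_pos: [588.6, -241.7, 11.8]
ee_rot: [0.706, -0.027, 0.707, 0.029]
force: [-0.8, -0.1, 0.8]
grip_width: 0.373
time_s: 23.88
eef_pos: [590.2, -242.7, 135.4]
ee_rot: [0.708, -0.029, 0.705, 0.027]
force: [0.2, -0.3, -0.3]
grip_width: 0.789
t 23.88 p [ 590.2 -242.7  135.4] xdir [ 0.003 -0.002 -1.   ] jaw deg 4.5 q [-0.57  0.64  1.25  0.    1.24 -0.65] F [ 0.2 -0.3 -0.3] g 67.4
to [550, -50, 130] 28 lin [0.016, 0.651, -0.083] rot [-0.819, 0.005, 0.005] dist 197.0 deg 23.5
to [500, 140, 130] 52 lin [0.0, 0.637, 0.15] rot [-0.838, 0.0, 0.0] dist 196.0 deg 24.0
to [411.5, 354.2, 90] 74 lin [0.133, 0.672, 0.381] rot [-0.768, 0.0, 0.0] dist 235.0 deg 22.0
```

```bash
python3 -m jog '[{"linear":[0.01,0.651,-0.083],"rotation":[-0.819,0,0],"grip":70},{"linear":[0.01,0.651,-0.083],"rotation":[-0.819,0,0],"grip":70},{"linear":[0.01,0.651,-0.083],"rotation":[-0.819,0,0],"grip":70},{"linear":[0.01,0.651,-0.083],"rotation":[-0.819,0,0],"grip":70},{"linear":[0.01,0.651,-0.083],"rotation":[-0.819,0,0],"grip":70},{"linear":[0.01,0.651,-0.083],"rotation":[-0.819,0,0],"grip":70},{"linear":[0.01,0.651,-0.083],"rotation":[-0.819,0,0],"grip":70}]'; python3 -m jog '[{"linear":[0,0.637,0.15],"rotation":[-0.838,0,0],"grip":70},{"linear":[0,0.637,0.15],"rotation":[-0.838,0,0],"grip":70},{"linear":[0,0.637,0.15],"rotation":[-0.838,0,0],"grip":70},{"linear":[0,0.637,0.15],"rotation":[-0.838,0,0],"grip":70},{"linear":[0,0.637,0.15],"rotation":[-0.838,0,0],"grip":70},{"linear":[0,0.637,0.15],"rotation":[-0.838,0,0],"grip":70},{"linear":[0,0.637,0.15],"rotation":[-0.838,0,0],"grip":70}]'; python3 -m jog '[{"linear":[0.133,0.672,0.381],"rotation":[-0.768,0,0],"grip":70},{"linear":[0.133,0.672,0.381],"rotation":[-0.768,0,0],"grip":70},{"linear":[0.133,0.672,0.381],"rotation":[-0.768,0,0],"grip":70},{"linear":[0.133,0.672,0.381],"rotation":[-0.768,0,0],"grip":70},{"linear":[0.133,0.672,0.381],"rotation":[-0.768,0,0],"grip":70},{"linear":[0.133,0.672,0.381],"rotation":[-0.768,0,0],"grip":70},{"linear":[0.133,0.672,0.381],"rotation":[-0.768,0,0],"grip":70},{"linear":[0.133,0.672,0.381],"rotation":[-0.768,0,0],"grip":70},{"linear":[0.133,0.672,0.381],"rotation":[-0.768,0,0],"grip":70}]'
python3 - <<'E'
from h import *
state()
go([411.5,354.2,4],74)
im,d=capture("top"); cv2.imwrite("pics/t13.png",cv2.resize(im[120:360,90:490,::-1],None,fx=2,fy=2,interpolation=2)[:600])
im,d=capture("scene"); cv2.imwrite("pics/s13.png",cv2.resize(im[100:270,230:460,::-1],None,fx=3,fy=3,interpolation=2)[:600])
E
```

```text
time_s: 24.47
eef_pos: [549.4, -48.7, 130.9]
ee_rot: [0.686, -0.172, 0.685, 0.171]
force: [1.3, 0.2, -0.1]
grip_width: 0.821
time_s: 25.05
eef_pos: [499.0, 141.2, 129.9]
ee_rot: [0.635, -0.312, 0.635, 0.311]
force: [-0.3, -0.6, -0.5]
grip_width: 0.818
time_s: 25.8
eef_pos: [411.0, 353.6, 89.3]
ee_rot: [0.564, -0.427, 0.565, 0.425]
force: [-0.1, -0.4, 0.3]
grip_width: 0.818
t 25.8 p [411.  353.6  89.3] xdir [ 0.001 -0.002 -1.   ] jaw deg 74.1 q [ 0.5   0.5   1.62 -0.    1.02 -0.8 ] F [-0.1 -0.4  0.3] g 69.8
to [411.5, 354.2, 4] 74 lin [0.284, -0.001, 0.003] rot [0.003, -0.003, 0.002] dist 85.0 deg 0.2
```

View pics/s13.png

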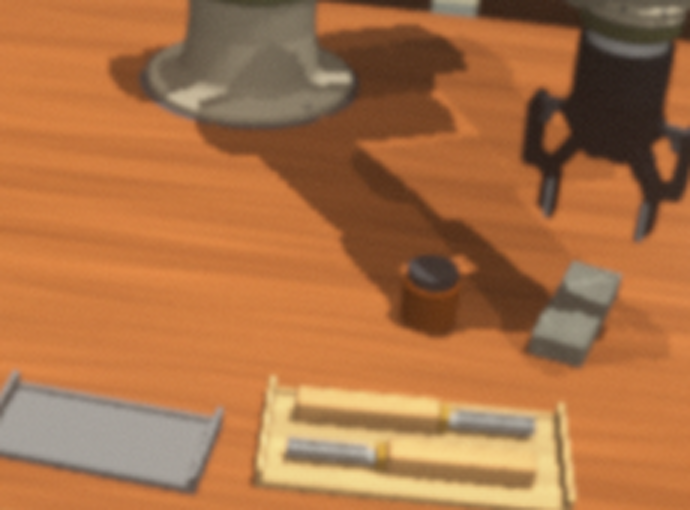

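View pics/t13.png

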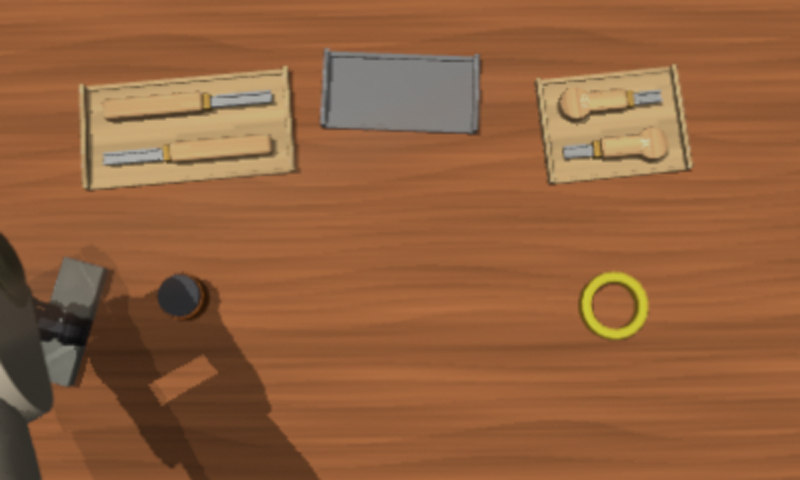

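All four gouges lie in their trays, with the jar (181,296) and tape (614,305) undisturbed. The fingers straddle the whetstone, so I descend. The grip goes up to 90 N because the stone is heavier.

```bash
python3 -m jog '[{"linear":[0.1,0,0.003],"rotation":[0,0,0],"grip":70},{"linear":[0.18,0,0.003],"rotation":[0,0,0],"grip":70},{"linear":[0.25,0,0.003],"rotation":[0,0,0],"grip":70},{"linear":[0.284,0,0.003],"rotation":[0,0,0],"grip":70},{"linear":[0.284,0,0.003],"rotation":[0,0,0],"grip":70},{"linear":[0.284,0,0.003],"rotation":[0,0,0],"grip":40},{"linear":[0.284,0,0.003],"rotation":[0,0,0],"grip":40},{"linear":[0.284,0,0.003],"rotation":[0,0,0],"grip":40},{"linear":[0.284,0,0.003],"rotation":[0,0,0],"grip":40},{"linear":[0.284,0,0.003],"rotation":[0,0,0],"grip":40},{"linear":[0.284,0,0.003],"rotation":[0,0,0],"grip":40},{"linear":[0.284,0,0.003],"rotation":[0,0,0],"grip":40},{"linear":[0.284,0,0.003],"rotation":[0,0,0],"grip":40}]' 90
python3 - <<'E'
from h import *
state()
E
```

```text
time_s: 26.98
eef_pos: [412.3, 354.5, 6.4]
ee_rot: [0.565, -0.427, 0.564, 0.425]
force: [-1.0, -2.3, 5.9]
grip_width: 0.51
t 26.98 p [412.3 354.5   6.4] xdir [ 0.004 -0.001 -1.   ] jaw deg 74.1 q [ 0.5   0.63  1.67 -0.    0.84 -0.8 ] F [-1.  -2.3  5.9] g 43.6
```

```bash
python3 -m jog '[{"linear":[-0.1,0,0],"rotation":[0,0,0],"grip":40},{"linear":[-0.24,0,0],"rotation":[0,0,0],"grip":40},{"linear":[-0.38,0,0],"rotation":[0,0,0],"grip":40},{"linear":[-0.38,0,0],"rotation":[0,0,0],"grip":40},{"linear":[-0.38,0,0],"rotation":[0,0,0],"grip":40}]' 90
python3 - <<'E'
from h import *
state()
im,d=capture("scene"); cv2.imwrite("pics/s14.png",cv2.resize(im[100:270,230:460,::-1],None,fx=3,fy=3,interpolation=2)[:600])
go([490,270,125],48);go([575,140,125],22,([490,270,125],48));go([655,-3.2,80],-3.4,([575,140,125],22))
E
```

```text
time_s: 27.4
eef_pos: [412.8, 355.1, 123.1]
ee_rot: [0.567, -0.427, 0.562, 0.425]
force: [-0.3, -0.0, -3.2]
grip_width: 0.51
t 27.4 p [412.8 355.1 123.1] xdir [ 0.009  0.002 -1.   ] jaw deg 74.1 q [ 0.5   0.46  1.59 -0.    1.09 -0.8 ] F [-0.3 -0.  -3.2] g 43.6
to [490, 270, 125] 48 lin [-0.012, -0.328, -0.199] rot [0.91, 0.004, 0.008] dist 115.0 deg 26.1
to [575, 140, 125] 22 lin [0.0, -0.501, -0.132] rot [0.908, 0.0, 0.0] dist 155.0 deg 26.0
to [655, -3.2, 80] -3.4 lin [0.15, -0.542, 0.068] rot [0.887, 0.0, 0.0] dist 170.0 deg 25.4
```

View pics/s14.png

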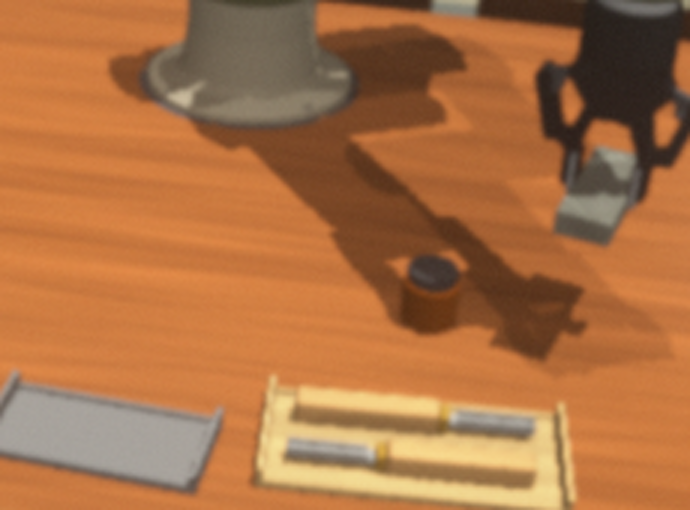

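```bash
python3 -m jog '[{"linear":[-0.015,-0.328,-0.199],"rotation":[0.91,0,0.008],"grip":40},{"linear":[-0.015,-0.328,-0.199],"rotation":[0.91,0,0.008],"grip":40},{"linear":[-0.015,-0.328,-0.199],"rotation":[0.91,0,0.008],"grip":40},{"linear":[-0.015,-0.328,-0.199],"rotation":[0.91,0,0.008],"grip":40},{"linear":[-0.015,-0.328,-0.199],"rotation":[0.91,0,0.008],"grip":40}]'; python3 -m jog '[{"linear":[-0.01,-0.501,-0.132],"rotation":[0.908,0,0],"grip":40},{"linear":[-0.01,-0.501,-0.132],"rotation":[0.908,0,0],"grip":40},{"linear":[-0.01,-0.501,-0.132],"rotation":[0.908,0,0],"grip":40},{"linear":[-0.01,-0.501,-0.132],"rotation":[0.908,0,0],"grip":40},{"linear":[-0.01,-0.501,-0.132],"rotation":[0.908,0,0],"grip":40},{"linear":[-0.01,-0.501,-0.132],"rotation":[0.908,0,0],"grip":40}]'; python3 -m jog '[{"linear":[0.13,-0.542,0.068],"rotation":[0.887,0,0],"grip":40},{"linear":[0.13,-0.542,0.068],"rotation":[0.887,0,0],"grip":40},{"linear":[0.13,-0.542,0.068],"rotation":[0.887,0,0],"grip":40},{"linear":[0.13,-0.542,0.068],"rotation":[0.887,0,0],"grip":40},{"linear":[0.13,-0.542,0.068],"rotation":[0.887,0,0],"grip":40},{"linear":[0.13,-0.542,0.068],"rotation":[0.887,0,0],"grip":40},{"linear":[0.13,-0.542,0.068],"rotation":[0.887,0,0],"grip":40},{"linear":[0.13,-0.542,0.068],"rotation":[0.887,0,0],"grip":40}]'
python3 - <<'E'
from h import *
state()
go([655,-3.2,10],-3.4)
im,d=capture("top"); cv2.imwrite("pics/t15.png",cv2.resize(im[120:320,180:380,::-1],None,fx=3,fy=3,interpolation=2)[:600])
im,d=capture("scene"); cv2.imwrite("pics/s15.png",cv2.resize(im[110:280,160:390,::-1],None,fx=3,fy=3,interpolation=2)[:600])
E
```

```text
time_s: 27.87
eef_pos: [490.1, 268.5, 123.8]
ee_rot: [0.646, -0.285, 0.647, 0.286]
force: [0.1, -1.0, -3.6]
grip_width: 0.512
time_s: 28.37
eef_pos: [574.1, 137.5, 124.9]
ee_rot: [0.693, -0.133, 0.696, 0.134]
force: [-1.7, -0.2, -3.3]
grip_width: 0.512
time_s: 29.03
eef_pos: [652.4, -3.7, 85.4]
ee_rot: [0.705, 0.022, 0.709, -0.021]
force: [0.4, -0.5, -3.4]
grip_width: 0.512
t 29.03 p [652.4  -3.7  85.4] xdir [-0.006  0.002 -1.   ] jaw deg -3.5 q [-0.19  0.73  1.24  0.    1.18 -0.12] F [ 0.4 -0.5 -3.4] g 43.7
to [655, -3.2, 10] -3.4 lin [0.251, 0.002, 0.01] rot [-0.002, -0.012, -0.002] dist 75.0 deg 0.3
```

View pics/s15.png

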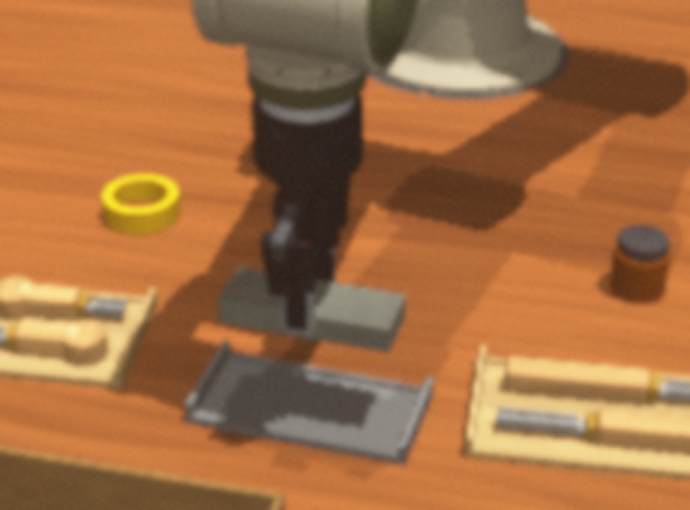

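View pics/t15.png

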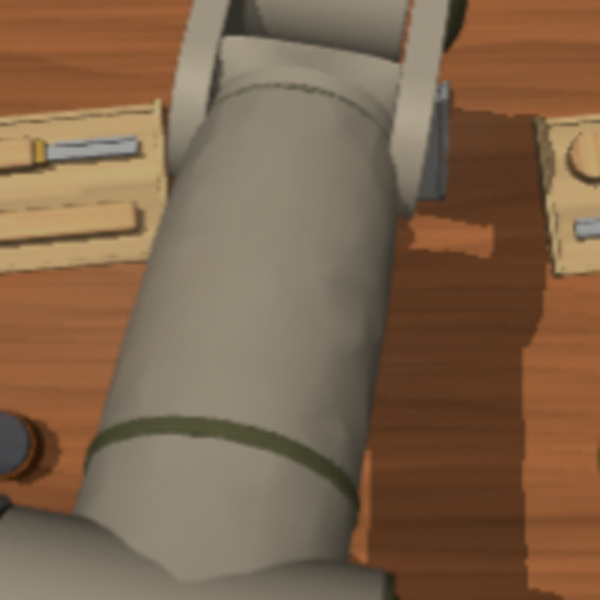

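```bash
python3 - <<'E'
from h import *
print(plane("scene",[(160+u/3-.33,110+v/3-.33) for u,v in((219,317),(391,349))],79).round(1),plane("scene",[(160+u/3-.33,110+v/3-.33) for u,v in((237,269),(405,293),(388,329),(219,297))],101).round(1))
E
python3 -m jog '[{"linear":[0.1,0.002,0.01],"rotation":[0,-0.01,0],"grip":40},{"linear":[0.17,0.002,0.01],"rotation":[0,-0.01,0],"grip":40},{"linear":[0.21,0.002,0.01],"rotation":[0,-0.01,0],"grip":40},{"linear":[0.235,0.002,0.01],"rotation":[0,-0.01,0],"grip":40},{"linear":[0.235,0.002,0.01],"rotation":[0,-0.01,0],"grip":40},{"linear":[0.235,0.002,0.01],"rotation":[0,-0.01,0],"grip":40}]'
python3 - <<'E'
from h import *
state()
E
```

```text
[[665.2 -69.2  79. ]
 [674.3  61.6  79. ]] [[632.5 -64.4 101. ]
 [634.3  63.1 101. ]
 [681.   60.4 101. ]
 [670.9 -66.5 101. ]]
time_s: 29.63
eef_pos: [655.8, -3.5, 16.2]
ee_rot: [0.707, 0.022, 0.706, -0.021]
force: [-0.2, -0.1, -2.5]
grip_width: 0.515
t 29.63 p [655.8  -3.5  16.2] xdir [ 0.001  0.001 -1.   ] jaw deg -3.5 q [-0.18  0.81  1.28  0.    1.05 -0.12] F [-0.2 -0.1 -2.5] g 44.0
```

```bash
python3 -m jog '[{"linear":[0.01,0,0],"rotation":[0,0,0],"grip":40},{"linear":[0.02,0,0],"rotation":[0,0,0],"grip":40},{"linear":[0.02,0,0],"rotation":[0,0,0],"grip":40},{"linear":[0.02,0,0],"rotation":[0,0,0],"grip":40}]'
python3 -m jog '[{"linear":[0,0,0],"rotation":[0,0,0],"grip":52},{"linear":[0,0,0],"rotation":[0,0,0],"grip":56},{"linear":[0,0,0],"rotation":[0,0,0],"grip":56},{"linear":[0,0,0],"rotation":[0,0,0],"grip":56}]'
python3 -m jog '[{"linear":[-0.1,0,0],"rotation":[0,0,0],"grip":58},{"linear":[-0.24,0,0],"rotation":[0,0,0],"grip":60},{"linear":[-0.38,0,0],"rotation":[0,0,0],"grip":60},{"linear":[-0.5,0,0],"rotation":[0,0,0],"grip":60},{"linear":[-0.5,0,0],"rotation":[0,0,0],"grip":60}]'
python3 - <<'E'
from h import *
state(); go([450,-10,200],-3.4)
E
```

```text
time_s: 29.97
eef_pos: [656.1, -3.6, 10.6]
ee_rot: [0.707, 0.022, 0.706, -0.021]
force: [0.6, -0.4, -2.6]
grip_width: 0.508
time_s: 30.3
eef_pos: [656.3, -3.6, 11.0]
ee_rot: [0.708, 0.022, 0.706, -0.021]
force: [0.1, 0.2, -0.4]
grip_width: 0.657
time_s: 30.72
eef_pos: [658.7, -4.1, 170.0]
ee_rot: [0.713, 0.021, 0.701, -0.022]
force: [1.0, 0.6, 0.5]
grip_width: 0.699
t 30.72 p [658.7  -4.1 170. ] xdir [ 0.016 -0.002 -1.   ] jaw deg -3.5 q [-0.18  0.65  1.15  0.    1.33 -0.12] F [1.  0.6 0.5] g 59.7
to [450, -10, 200] -3.4 lin [-0.112, -0.062, -0.692] rot [-0.002, 0.033, 0.002] dist 211.0 deg 1.0
```

Retreat and check from both cameras.

```bash
python3 -m jog '[{"linear":[-0.1,-0.06,-0.69],"rotation":[0,0.03,0],"grip":60},{"linear":[-0.1,-0.06,-0.69],"rotation":[0,0.03,0],"grip":60},{"linear":[-0.1,-0.06,-0.69],"rotation":[0,0.03,0],"grip":60},{"linear":[-0.1,-0.06,-0.69],"rotation":[0,0.03,0],"grip":60},{"linear":[-0.1,-0.06,-0.69],"rotation":[0,0.03,0],"grip":60},{"linear":[-0.1,-0.06,-0.69],"rotation":[0,0.03,0],"grip":60},{"linear":[-0.1,-0.06,-0.69],"rotation":[0,0.03,0],"grip":60},{"linear":[-0.1,-0.06,-0.69],"rotation":[0,0.03,0],"grip":60}]'
python3 - <<'E'
from h import *
state()
im,d=capture("top"); np.savez("pics/topF.npz",im=im,d=d); cv2.imwrite("pics/tF.png",cv2.resize(im[120:360,90:490,::-1],None,fx=2,fy=2,interpolation=2)[:600])
im2,d2=capture("scene"); cv2.imwrite("pics/sF.png",cv2.resize(im2[150:290,120:440,::-1],None,fx=2.5,fy=2.5,interpolation=2)[:600])
T=np.load("pics/top0.npz")["im"]
T=lambda x,y:(90+x/2-.25,120+y/2-.25)
E
```

```text
time_s: 31.38
eef_pos: [451.4, -9.7, 197.0]
ee_rot: [0.708, 0.021, 0.706, -0.022]
force: [0.7, -0.4, 0.4]
grip_width: 0.702
t 31.38 p [451.4  -9.7 197. ] xdir [ 0.003 -0.002 -1.   ] jaw deg -3.5 q [-0.28  0.18  1.76 -0.    1.2  -0.22] F [ 0.7 -0.4  0.4] g 59.9
```

View pics/tF.png

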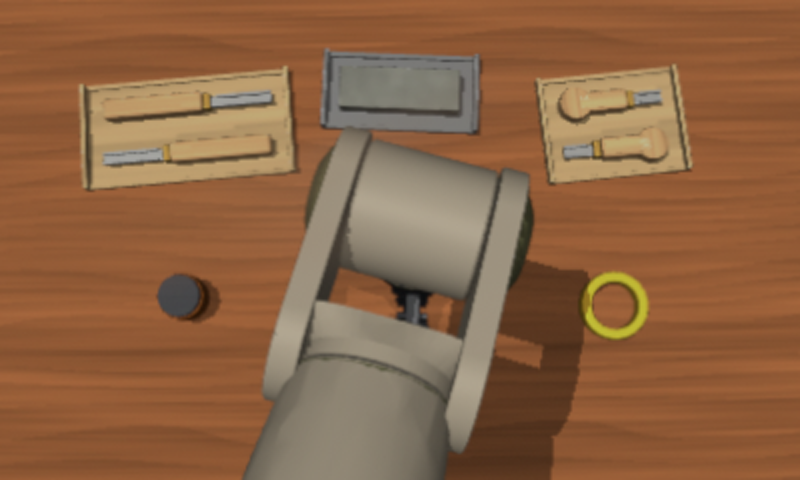

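View pics/sF.png

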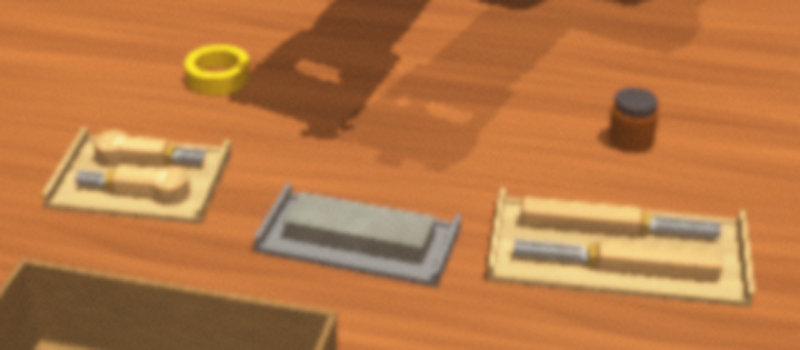

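Run:
```python
from h import *
F=np.load("pics/topF.npz");A=np.load("pics/top0.npz")
def zc(x,y):
    u,v=int(90+x/2),int(120+y/2); ys,xs=np.mgrid[v-1:v+2,u-1:u+2]; o,d=rays("top",np.c_[xs.ravel(),ys.ravel()]); return np.median((o+d*F["d"][ys.ravel(),xs.ravel()][:,None])[:,2]).round(1)
for n,p in dict(LBend=(115,106),LBfront=(190,101),LBbl=(225,100),LBtip=(262,98),LAend=(260,146),LAfr=(185,152),LAbl=(150,155),LAtip=(115,158),PAkn=(575,104),PAh=(612,99),PAbl=(650,98),PBkn=(655,143),PBh=(620,147),PBbl=(575,151),st1=(350,88),st2=(450,91),st3=(400,78),st4=(400,100)).items(): print(n,zc(*p),end="; ")
print()
for nm,(x0,y0,x1,y1) in dict(jar=(165,252,186,284),tape=(375,250,420,295)).items():
    for D in(A,F):
        h=cv2.cvtColor(D["im"],cv2.COLOR_RGB2HSV)[y0:y1,x0:x1]
        m=(h[...,1]<90)&(h[...,2]<110) if nm=="jar" else (h[...,0]>24)&(h[...,0]<34)&(h[...,1]>150)
        ys,xs=np.nonzero(m); print(nm,m.sum(),(xs.mean()+x0).round(1),(ys.mean()+y0).round(1))
```

```text
LBend 26.9; LBfront 27.0; LBbl 17.5; LBtip 16.9; LAend 27.2; LAfr 26.2; LAbl 17.6; LAtip 16.5; PAkn 27.4; PAh 25.9; PAbl 18.8; PBkn 27.5; PBh 27.3; PBbl 16.3; st1 25.4; st2 26.4; st3 26.4; st4 25.6; 
jar 292 177.8 267.4
jar 293 177.7 267.5
tape 417 396.8 272.4
tape 367 398.3 272.8
```

Everything lies flat: handle and stone tops read about 26–27 mm, which is the 4 mm floor plus 22 mm. The jar has not moved. The tape's outline is also where it was; the smaller tape mask comes from the arm's shadow falling across it.

Run:
```python
from rig import finish_job
print(finish_job())
```

```text
the job is handed in; nothing more can be done
None
```

The job is done and handed in at about 31.5 s of the 104 s allowed. Both long gouges are in the long tray, both palm gouges are in the short tray, and the whetstone is in the grey holder. I placed them in that order and let each one go.

**Last checks:**
- **Position:** pictures from both cameras show every piece lengthwise, inside its walls and clear of its neighbour.
- **Flatness:** overhead depth readings put the handle, knob and stone tops at 25–28 mm and the blades at 16–19 mm. That fits pieces lying on the 4 mm tray floors.
- **Forces:** the highest I read was about 7 N, when pieces touched down. I only read forces between moves.
- **Gripper:** it ended about 200 mm above the bench, touching nothing.
- **Jar and tape:** the jar did not move. The tape's mask centre shifted 1.5 pixels, but I put that down to the arm's shadow cutting off part of the mask, because its outline is in the same place in the pictures.

**Disagreements:**
- **Heights across the two views:** many of these came out a few millimetres below the stated values, up to about 7 mm at some corners and tips. The depth readings agreed with the stated heights.
- **First long gouge:** my first estimate of its grip point was about 7–10 mm off along its length. I corrected for that before setting it down.

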